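Sort the cured resin castings and close the finished tub

ROBOT

A 7-joint arm with a two-finger parallel gripper is mounted at the origin on the work surface. World frame = base frame: x ahead of the robot, y to its left, z up, the work surface at z = 0. Lengths are in mm, angles in rad, forces in N, time in s.
With the tool pointing down it reaches from about 425 to 925 mm from the base axis. Payload 6.8 kg.
Tool frame: the origin (TCP) lies on the mounting face of the last link; the fingertips stand 173 mm ahead of it and the grasp point (between the pads) lies 155 mm ahead of it; z points along the fingers, y is the line along which they close (so a half turn about z gives the same grasp; the last joint's range is limited). The gripper opens to 85 mm and grips with 20 to 120 N. Pads are 22 mm wide; open, the fingers measure 114 mm over their backs; the gripper's body (76 mm by 85 mm) begins 54 mm behind the grasp point. The pads swing forward as they close: fully open they stand 13 mm farther back than shut.
Start: joints at [1.143, 0.477, 0.022, 1.555, -0.011, 1.109, -0.083], TCP at [212.21, -640.788, 404.708] pointing down, gripper open.
Joint ranges: [-2.96, 2.96], [-0.34, 2.1], [-1.41, 1.46], [0.24, 2.44], [-1.37, 4.51], [0.17, 1.92], [-2.96, 2.96]. Speed limits (rad/s): [2.39, 2.39, 3.14, 3.14, 3.14, 3.14, 3.14].

INTERFACE

Orientations are given as a unit quaternion [w, x, y, z].
In Python, from workcell import read_state, optics, robot gives the robot as it stands.
- The arm moves only by the tool jog_arm, never from a script. Its arguments are lists of equal length, an entry for each row: "delta_rot": the turn, a rotation vector about the tool's x, y, z in rad, a list of three; "delta_pos": the shift along the tool's x, y, z in cm, a list of three; "fingers": the opening, from -1 (shut) to 1 (fully open). A call has exactly 8 rows; each row is the pose to reach, as a shift and turn from the pose commanded when the call began, along the tool's axes at that moment; what a row does not reach only later rows make up. A row lasts 1/8 s, in which the tool goes at most 62.5 mm and 10.7 degrees, less where a joint would pass 70% of its speed; a pose out of reach is approached as far as the arm can. A call with a gripper value outside its range is refused whole. The fingers move at their own pace and stop on an object; "newtons" is the grip in N (left out, the last holds). Time passes only in rows, so rows that repeat a pose let the fingers close, or fill a call up. It gives the time, the measured TCP pose, the force, the opening and the grip force at its end, in the units of the state.
- read_state(): the state, without advancing time (a new reading comes with each control period).
- optics.snapshot(name): name is "scene" or "side" or "wrist"; returns a dict with "color" (480x640x3 uint8, blue, green, red), "fx", "fy", "cx", "cy" (pixels), "dist_coeffs" ([k1, k2, p1, p2, k3] as OpenCV has them; the pictures are not rectified), "R" (3x3) and "t" (3): a world point X has camera coordinates R X + t; the wrist camera has in their place "T_tool_cam" (4x4, takes a point from camera to tool coordinates, whose origin is the TCP and whose axes are the flange's). Camera axes: x right, y down, z forward; pixel columns grow to the right and rows downward; lengths in mm; the calibration is good to about 2 mm. A picture is of the moment at which its call begins: read the wrist's pose just before it. There is no depth.
- robot.job_done(): hands the job in; it is judged then, once.
The state is a dict: "clock": time; "qpos": joint angles; "qd": joint speeds; "joint_torque": joint torques, N m; "position": TCP position; "eef_rot": TCP orientation; "contact_force": force on the tool from outside, world axes, zero at the start; "ft_torque": the same for the moment, N m; "finger_gap": finger opening in mm; "gripper_force": force on a finger pad.
Only numpy, scipy, OpenCV 4.12 (cv2) and the standard library are available. Lean on these libraries where they do the work, as an engineer would, in place of code of your own. Each camera call takes 0.05 s, during which the arm holds its last target. There are 200 camera calls.

TASK

Sort all the cured resin key-fob castings into the two tubs by colour, each into the tub marked with its own colour: tip the batch on the cured hand tray (the one away from the lamp) straight from the tray into its tub and set the empty tray back down flat on the table in the work area, and put in the loose ones from the mat. Then put the lid squarely on the tub of that batch's colour, fully home; the other tub stays open, because the rest of its colour is still curing on the tray under the lamp. Leave that curing tray and the glitter jars as they are.

Things in the scene. Friction and masses are not known exactly. Their poses are not given: they have to be found in the camera images.
- tub_amber: tub for amber-orange castings: white open tub, immovable, outside 130 (x) x 180 (y) x 80 mm high, walls and floor 4 mm, with amber-orange bands round the top and amber-orange samples glued outside on each long wall (they stand out 14 mm; not to be picked). Origin at the centre of its underside, on the table. The tubs stand side by side; which is on which side varies
- tray_amber: tray of the amber-orange batch, 0.16 kg: aluminium pan 150 (x) x 110 mm (y), floor 3 mm, walls to 24 mm, open at -x (lip). Black handle 18 x 18 mm (z 15 to 33) from x = 75 to 165; grip at x = 122, z = 24. Origin under the pan's centre. One tray is in the work area, cured; the other on the cure mat; which varies. Resin slides on it at about 15 to 25 degrees of tilt
- tray_amber_lip (a point): middle of the pouring lip of the tray with the amber-orange batch, on the pan floor: 75 mm to -x of the tray's origin and 3 mm up
- batch_amber_1: amber-orange cast resin key-fob blank, 62 x 27 x 16 mm, 30 g, with gold flakes and a flush brass eyelet at its +x end; origin at the centre of its underside as it lies flat, x along its length, y across its 27 mm width; starts on the tray with the amber-orange batch; may be absent
- batch_amber_2: amber-orange cast resin key-fob blank, 62 x 27 x 16 mm, 30 g, with gold flakes and a flush brass eyelet at its +x end; origin at the centre of its underside as it lies flat, x along its length, y across its 27 mm width; starts on the tray with the amber-orange batch; may be absent
- batch_amber_3: amber-orange cast resin key-fob blank, 62 x 27 x 16 mm, 30 g, with gold flakes and a flush brass eyelet at its +x end; origin at the centre of its underside as it lies flat, x along its length, y across its 27 mm width; starts on the tray with the amber-orange batch; may be absent
- loose_amber_1: amber-orange cast resin key-fob blank, 62 x 27 x 16 mm, 30 g, with gold flakes and a flush brass eyelet at its +x end; origin at the centre of its underside as it lies flat, x along its length, y across its 27 mm width; starts loose on the table, on a thin pale mat beyond the tubs; may be absent
- loose_amber_2: amber-orange cast resin key-fob blank, 62 x 27 x 16 mm, 30 g, with gold flakes and a flush brass eyelet at its +x end; origin at the centre of its underside as it lies flat, x along its length, y across its 27 mm width; starts loose on the table, on a thin pale mat beyond the tubs; may be absent
- loose_amber_3: amber-orange cast resin key-fob blank, 62 x 27 x 16 mm, 30 g, with gold flakes and a flush brass eyelet at its +x end; origin at the centre of its underside as it lies flat, x along its length, y across its 27 mm width; starts loose on the table, on a thin pale mat beyond the tubs; may be absent
- tub_teal: tub for dark teal castings: white open tub, immovable, outside 130 (x) x 180 (y) x 80 mm high, walls and floor 4 mm, with dark teal bands round the top and dark teal samples glued outside on each long wall (they stand out 14 mm; not to be picked). Origin at the centre of its underside, on the table. The tubs stand side by side; which is on which side varies
- tray_teal: tray of the dark teal batch, 0.16 kg: aluminium pan 150 (x) x 110 mm (y), floor 3 mm, walls to 24 mm, open at -x (lip). Black handle 18 x 18 mm (z 15 to 33) from x = 75 to 165; grip at x = 122, z = 24. Origin under the pan's centre. One tray is in the work area, cured; the other on the cure mat; which varies. Resin slides on it at about 15 to 25 degrees of tilt
- tray_teal_lip (a point): middle of the pouring lip of the tray with the dark teal batch, on the pan floor: 75 mm to -x of the tray's origin and 3 mm up
- batch_teal_1: dark teal cast resin key-fob blank, 62 x 27 x 16 mm, 30 g, with gold flakes and a flush brass eyelet at its +x end; origin at the centre of its underside as it lies flat, x along its length, y across its 27 mm width; starts on the tray with the dark teal batch; may be absent
- batch_teal_2: dark teal cast resin key-fob blank, 62 x 27 x 16 mm, 30 g, with gold flakes and a flush brass eyelet at its +x end; origin at the centre of its underside as it lies flat, x along its length, y across its 27 mm width; starts on the tray with the dark teal batch; may be absent
- batch_teal_3: dark teal cast resin key-fob blank, 62 x 27 x 16 mm, 30 g, with gold flakes and a flush brass eyelet at its +x end; origin at the centre of its underside as it lies flat, x along its length, y across its 27 mm width; starts on the tray with the dark teal batch; may be absent
- loose_teal_1: dark teal cast resin key-fob blank, 62 x 27 x 16 mm, 30 g, with gold flakes and a flush brass eyelet at its +x end; origin at the centre of its underside as it lies flat, x along its length, y across its 27 mm width; starts loose on the table, on a thin pale mat beyond the tubs; may be absent
- loose_teal_2: dark teal cast resin key-fob blank, 62 x 27 x 16 mm, 30 g, with gold flakes and a flush brass eyelet at its +x end; origin at the centre of its underside as it lies flat, x along its length, y across its 27 mm width; starts loose on the table, on a thin pale mat beyond the tubs; may be absent
- loose_teal_3: dark teal cast resin key-fob blank, 62 x 27 x 16 mm, 30 g, with gold flakes and a flush brass eyelet at its +x end; origin at the centre of its underside as it lies flat, x along its length, y across its 27 mm width; starts loose on the table, on a thin pale mat beyond the tubs; may be absent
- lid: white lift-off lid, 0.18 kg, fits either tub either way round: plate 138 (x) x 188 (y) x 4 mm, its underside 10 mm above the origin; below it a plug 114 x 164 mm, lower half 106 x 156, for the 122 x 172 mm mouth. Origin under the plug's centre: 70 mm above the tub's origin when home. Black bar handle along y, 90 mm long, 14 mm wide, from 38 to 52 mm above the origin
- cure_mat (a point): centre of the cure station on the table at the robot's right side: dark mat with a white lamp (violet light strip) leaning over it; the tray standing here is still curing. It does not move
- jar_gold: glitter jar, 56 mm diameter, 70 mm high, gold with black cap and a wooden spoon on it; bystander; origin under its centre
- jar_copper: glitter jar, 56 mm diameter, 70 mm high, copper brown with black cap and a wooden spoon on it; bystander; origin under its centre
Not all that is in view belongs to the job. Leave any blue look-alike of the lid alone.

How it is judged (in metres and radians):
On the way:
1. the cured tray is tipped (more than 0.22 rad) with its lip over the tub of its own colour (((angle between tray_amber's own z axis and vertical above 0.22 rad and x of tray_amber_lip in the frame of tub_amber between -0.085 and 0.085 m and y of tray_amber_lip in the frame of tub_amber between -0.1 and 0.1 m) or (angle between tray_teal's own z axis and vertical above 0.22 rad and x of tray_teal_lip in the frame of tub_teal between -0.085 and 0.085 m and y of tray_teal_lip in the frame of tub_teal between -0.1 and 0.1 m))), for 0.1 s.
At the end, for the whole second after the job is handed in: all castings but those on the curing tray lie in their colour's tub, below the rim; lid home on the cured batch's tub (10 mm off centre, 3 mm in height, 0.06 rad); emptied tray flat on the table, 0.30 m clear of the cure mat; curing tray within 30 mm, its castings on it; all at rest (x of loose_amber_1 in the frame of tub_amber between -0.063 and 0.063 m and y of loose_amber_1 in the frame of tub_amber between -0.088 and 0.088 m and z of loose_amber_1 in the frame of tub_amber between 0 and 0.075 m and x of loose_amber_2 in the frame of tub_amber between -0.063 and 0.063 m and y of loose_amber_2 in the frame of tub_amber between -0.088 and 0.088 m and z of loose_amber_2 in the frame of tub_amber between 0 and 0.075 m and x of loose_amber_3 in the frame of tub_amber between -0.063 and 0.063 m and y of loose_amber_3 in the frame of tub_amber between -0.088 and 0.088 m and z of loose_amber_3 in the frame of tub_amber between 0 and 0.075 m and x of loose_teal_1 in the frame of tub_teal between -0.063 and 0.063 m and y of loose_teal_1 in the frame of tub_teal between -0.088 and 0.088 m and z of loose_teal_1 in the frame of tub_teal between 0 and 0.075 m and x of loose_teal_2 in the frame of tub_teal between -0.063 and 0.063 m and y of loose_teal_2 in the frame of tub_teal between -0.088 and 0.088 m and z of loose_teal_2 in the frame of tub_teal between 0 and 0.075 m and x of loose_teal_3 in the frame of tub_teal between -0.063 and 0.063 m and y of loose_teal_3 in the frame of tub_teal between -0.088 and 0.088 m and z of loose_teal_3 in the frame of tub_teal between 0 and 0.075 m and (((x of batch_amber_1 in the frame of tub_amber between -0.063 and 0.063 m and y of batch_amber_1 in the frame of tub_amber between -0.088 and 0.088 m and z of batch_amber_1 in the frame of tub_amber between 0 and 0.075 m) and (x of batch_amber_2 in the frame of tub_amber between -0.063 and 0.063 m and y of batch_amber_2 in the frame of tub_amber between -0.088 and 0.088 m and z of batch_amber_2 in the frame of tub_amber between 0 and 0.075 m) and (x of batch_amber_3 in the frame of tub_amber between -0.063 and 0.063 m and y of batch_amber_3 in the frame of tub_amber between -0.088 and 0.088 m and z of batch_amber_3 in the frame of tub_amber between 0 and 0.075 m) and (x of lid in the frame of tub_amber between -0.01 and 0.01 m and y of lid in the frame of tub_amber between -0.01 and 0.01 m and z of lid in the frame of tub_amber between 0.066 and 0.073 m) and angle between each of lid, tray_amber, tray_teal's own z axis and vertical below 0.06 rad and height (world z) of tray_amber between -0.005 and 0.008 m and linear speed of tray_amber below 0.02 m/s and horizontal distance between tray_amber and cure_mat above 0.3 m and horizontal distance between tray_teal and cure_mat below 0.12 m and distance of tray_teal from where it was at the start of the episode below 0.03 m and (x of batch_teal_1 in the frame of tray_teal between -0.09 and 0.09 m and y of batch_teal_1 in the frame of tray_teal between -0.06 and 0.06 m and z of batch_teal_1 in the frame of tray_teal between 0 and 0.03 m) and (x of batch_teal_2 in the frame of tray_teal between -0.09 and 0.09 m and y of batch_teal_2 in the frame of tray_teal between -0.06 and 0.06 m and z of batch_teal_2 in the frame of tray_teal between 0 and 0.03 m) and (x of batch_teal_3 in the frame of tray_teal between -0.09 and 0.09 m and y of batch_teal_3 in the frame of tray_teal between -0.06 and 0.06 m and z of batch_teal_3 in the frame of tray_teal between 0 and 0.03 m)) or ((x of batch_teal_1 in the frame of tub_teal between -0.063 and 0.063 m and y of batch_teal_1 in the frame of tub_teal between -0.088 and 0.088 m and z of batch_teal_1 in the frame of tub_teal between 0 and 0.075 m) and (x of batch_teal_2 in the frame of tub_teal between -0.063 and 0.063 m and y of batch_teal_2 in the frame of tub_teal between -0.088 and 0.088 m and z of batch_teal_2 in the frame of tub_teal between 0 and 0.075 m) and (x of batch_teal_3 in the frame of tub_teal between -0.063 and 0.063 m and y of batch_teal_3 in the frame of tub_teal between -0.088 and 0.088 m and z of batch_teal_3 in the frame of tub_teal between 0 and 0.075 m) and (x of lid in the frame of tub_teal between -0.01 and 0.01 m and y of lid in the frame of tub_teal between -0.01 and 0.01 m and z of lid in the frame of tub_teal between 0.066 and 0.073 m) and angle between each of lid, tray_teal, tray_amber's own z axis and vertical below 0.06 rad and height (world z) of tray_teal between -0.005 and 0.008 m and linear speed of tray_teal below 0.02 m/s and horizontal distance between tray_teal and cure_mat above 0.3 m and horizontal distance between tray_amber and cure_mat below 0.12 m and distance of tray_amber from where it was at the start of the episode below 0.03 m and (x of batch_amber_1 in the frame of tray_amber between -0.09 and 0.09 m and y of batch_amber_1 in the frame of tray_amber between -0.06 and 0.06 m and z of batch_amber_1 in the frame of tray_amber between 0 and 0.03 m) and (x of batch_amber_2 in the frame of tray_amber between -0.09 and 0.09 m and y of batch_amber_2 in the frame of tray_amber between -0.06 and 0.06 m and z of batch_amber_2 in the frame of tray_amber between 0 and 0.03 m) and (x of batch_amber_3 in the frame of tray_amber between -0.09 and 0.09 m and y of batch_amber_3 in the frame of tray_amber between -0.06 and 0.06 m and z of batch_amber_3 in the frame of tray_amber between 0 and 0.03 m))) and linear speed of lid below 0.02 m/s); the robot touches nothing.
It fails at once if the curing tray is shifted by more than 30 mm or tipped ((horizontal distance between tray_amber and cure_mat below 0.2 m and (distance of tray_amber from where it was at the start of the episode above 0.03 m or angle between tray_amber's own z axis and vertical above 0.15 rad)) or (horizontal distance between tray_teal and cure_mat below 0.2 m and (distance of tray_teal from where it was at the start of the episode above 0.03 m or angle between tray_teal's own z axis and vertical above 0.15 rad))).
It fails at once if a glitter jar is shifted by more than 40 mm or tipped over (distance of any of jar_gold, jar_copper from where it was at the start of the episode above 0.04 m or angle between any of jar_gold, jar_copper's own z axis and vertical above 0.5 rad).
Of loose_amber_1, loose_amber_2, loose_amber_3, loose_teal_1, loose_teal_2, loose_teal_3 only 4 to 6 are there at a start; the rules pass over those that are not, and their reading is None.
Of batch_amber_1, batch_amber_2, batch_amber_3 only 2 to 3 are there at a start; the rules pass over those that are not, and their reading is None.
Of batch_teal_1, batch_teal_2, batch_teal_3 only 2 to 3 are there at a start; the rules pass over those that are not, and their reading is None.
At some moment in a run one of loose_amber_1, loose_amber_2, loose_amber_3, loose_teal_1, loose_teal_2, loose_teal_3, lid may be knocked a few centimetres aside while the robot is not near it.
It also fails if it takes over 208 s, if anything falls off the work surface, if the arm or the gripper's body presses on something with over 40 N, if the wrist force passes 120 N, or if a joint passes its speed limit or range.

## Working session

There is one attempt and no reset: what is moved stays moved. The work goes in short steps, Python scripts to look and compute and a tool call to move; the robot and the scene stay as the last step left them, time stands still between calls to the robot, and variables do not carry over. Pictures are saved under pics/ and viewed, at most 14 in all, crops included, and the job is handed in when it is done.

Besides the shell and the picture viewer there is one more tool, called after "Emit:" in YAML: its name, and indented under it one key for each argument. jog_arm: Moves the arm, as the interface text tells. Its arguments: {"type":"object","properties":{"delta_rot":{"type":"array","items":{"type":"array","items":{"type":"number"}}},"delta_pos":{"type":"array","items":{"type":"array","items":{"type":"number"}}},"fingers":{"type":"array","items":{"type":"number"}},"newtons":{"type":"number"}},"required":["delta_rot","delta_pos","fingers"]}

```bash
mkdir -p pics; ls
cat > h.py <<'E'
import numpy as np, cv2, sys
from workcell import read_state, optics, robot
from scipy.spatial.transform import Rotation as Ro
def q2R(q): return Ro.from_quat([q[1],q[2],q[3],q[0]]).as_matrix()
def snap(name):
    st=read_state(); s=optics.snapshot(name)
    K=np.array([[s['fx'],0,s['cx']],[0,s['fy'],s['cy']],[0,0,1.]])
    d=np.array(s['dist_coeffs'],float)
    if name=='wrist':
        T=np.eye(4);T[:3,:3]=q2R(st['eef_rot']);T[:3,3]=st['position']
        M=T@np.array(s['T_tool_cam']); Rw=M[:3,:3]; o=M[:3,3]
    else:
        R=np.array(s['R']);t=np.array(s['t']).ravel(); Rw=R.T; o=-R.T@t
    return dict(im=s['color'],K=K,d=d,Rw=Rw,o=o)
def ray(c,px):
    p=cv2.undistortPoints(np.array(px,float).reshape(-1,1,2),c['K'],c['d']).reshape(-1,2)
    return (c['Rw']@np.c_[p,np.ones(len(p))].T).T
def onz(c,px,z):
    r=ray(c,px); return c['o']+r*((z-c['o'][2])/r[:,2])[:,None]
def proj(c,X):
    R=c['Rw'].T; return cv2.projectPoints(np.array(X,float).reshape(-1,1,3),cv2.Rodrigues(R)[0],-R@c['o'],c['K'],c['d'])[0].reshape(-1,2)
def save(c,n):
    cv2.imwrite('pics/'+n+'.png',c['im'])
E
python3 - <<'E'
from h import *
print(read_state())
for n in('scene','side','wrist'):
    c=snap(n);save(c,n+'0');print(n,c['o'],c['Rw'][:,2],c['K'][0,0])
E
```

```text
pics
{'clock': 0.0, 'qpos': array([ 1.14288305,  0.47780181,  0.02235832,  1.556472  , -0.01146966,
        1.10931283, -0.08311016]), 'qd': array([-6.37823071e-05, -3.09527661e-04,  1.34329303e-03,  1.88539964e-03,
        1.63298612e-03,  5.44215378e-04,  1.45695411e-03]), 'joint_torque': array([-3.94982235e-04, -5.96440566e+01,  1.60784326e+00, -2.81196749e+01,
        1.24492549e-02,  9.34429758e-03,  3.08708468e-05]), 'position': array([ 212.11703502, -640.50517776,  403.71597782]), 'eef_rot': array([-9.02937351e-04,  9.87241066e-01,  1.59230047e-01, -2.34186785e-04]), 'contact_force': array([-0.06689943, -0.01983512, -0.3437188 ]), 'ft_torque': array([-0.04948836,  0.01232748,  0.05943229]), 'gripper_force': 0.0, 'finger_gap': 85.77645425789245}
scene [ 834.46355051 -773.71971465 1337.70905897] [-0.25771607  0.45759686 -0.85099209] 587.2599815168022
side [403.20955595 911.72985438 741.72329311] [ 0.05649804 -0.81495117 -0.57676907] 471.0156094337425
wrist [ 285.11128209 -617.13514284  372.22763268] [-0.28696724 -0.09194633 -0.95351753] 387.7753138899013
```

View pics/scene0.png

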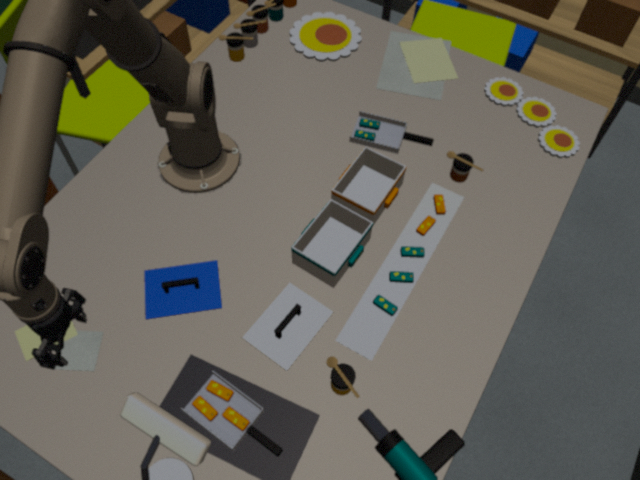

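View pics/side0.png

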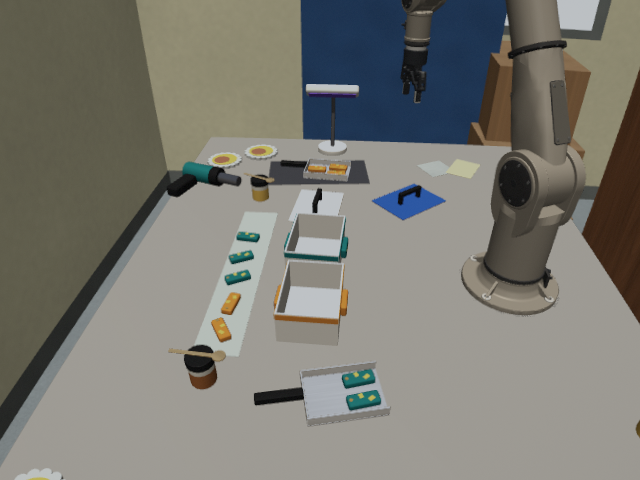

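The scene view shows the cured teal tray (382,130) with 2 castings, amber tub (368,185), teal tub (332,240), white lid (288,322), five loose castings on the mat (2 amber, 3 teal), and the amber curing tray (225,408). I'll measure these by colour.

```bash
cat > m.py <<'E'
from h import *
np.set_printoptions(precision=1,suppress=True)
def masks(im):
    hsv=cv2.cvtColor(im,cv2.COLOR_BGR2HSV)
    return dict(teal=cv2.inRange(hsv,(80,120,30),(97,255,255)),amber=cv2.inRange(hsv,(6,150,120),(24,255,255)),
      black=cv2.inRange(hsv,(0,0,0),(180,255,45)),white=cv2.inRange(hsv,(0,0,150),(180,45,255)))
def comps(m,amin=60):
    cs,_=cv2.findContours(cv2.morphologyEx(m,cv2.MORPH_CLOSE,np.ones((3,3))),cv2.RETR_EXTERNAL,cv2.CHAIN_APPROX_NONE)
    return [c for c in cs if cv2.contourArea(c)>=amin]
def fit(c,cnt,z):
    w=onz(c,cnt.reshape(-1,2).astype(float),z)[:,:2].astype(np.float32)
    (x,y),(a,b),th=cv2.minAreaRect(w)
    if a<b: a,b,th=b,a,th+90
    return x,y,a,b,(th+90)%180-90
E
python3 - <<'E'
from m import *
for n in('scene','side'):
    c=snap(n);mk=masks(c['im'])
    for k,z in(('teal',8),('amber',8),('black',30),('white',14)):
        for q in comps(mk[k]):
            f=fit(c,q,z)
            if abs(f[1])<1000 and 100<f[0]<1100: print(n,k,q.reshape(-1,2).mean(0),cv2.contourArea(q),np.array(f))
E
```

```text
scene teal [410.5 464.7] 1074.5 [ 901.5 -452.2  109.    59.7  -17.1]
scene teal [384.2 304.4] 164.5 [ 676.3 -136.6   58.7   25.2   -6.7]
scene teal [400.8 276.6] 144.5 [675.6 -44.   56.7  26.4  27. ]
scene teal [411.8 251.5] 126.5 [667.1  38.2  58.1  26.3  27. ]
scene teal [354.7 254.3] 122.5 [541.7 -47.5  66.4  19.2  87.5]
scene teal [364.2 134.9] 82.0 [367.4 330.9  57.   26.4  16.5]
scene teal [368.7 123.4] 97.5 [358.3 378.9  57.6  29.2  17.7]
scene amber [235.3 417.8] 256.5 [ 516.9 -559.1   59.1   24.2   -3.3]
scene amber [204.5 407.6] 252.5 [ 443.8 -575.8   57.1   24.6  -11.4]
scene amber [219.2 389.7] 232.5 [ 448.5 -525.    58.7   24.2    2.9]
scene amber [425.9 224.5] 136.0 [662.7 135.   57.1  24.3  80.8]
scene amber [439.4 203. ] 114.0 [664.3 218.8  54.9  22.7 -56.9]
scene black [148.7 458.8] 181.5 [ 412.4 -728.8   86.5   19.8  -69. ]
scene black [442.2 451.1] 858.5 [ 945.6 -391.9   98.5   42.2   70.5]
scene black [264.6 440.8] 375.5 [ 603.5 -570.6   90.1   21.6   -5.3]
scene black [384.4 443.4] 785.5 [ 836.4 -435.5  162.8   59.9  -24.9]
scene black [337.7 380.5] 167.0 [ 672.1
[... 1425 characters left out ...]
520.1 -565.8   59.4   38.9    4. ]
side amber [336.9 168.8] 114.5 [ 448.7 -570.6   65.8   59.4   81.7]
side black [278.3 396. ] 502.5 [515.2 391.3  88.   25.3  12.7]
side black [197.7 362.5] 348.0 [683.1 330.   61.3  37.1  -3.5]
side black [200.5 348.9] 88.0 [684.9 290.4  48.3  16.5  -3.2]
side black [316.6 200.2] 86.5 [ 498.7 -311.2  137.9   19.9   85.2]
side black [408.9 193.4] 116.5 [ 218.3 -367.4  131.7   48.1   41.9]
side black [258.2 182. ] 97.0 [ 699.1 -416.8   72.9   44.3  -56.4]
side black [112.3 273.1] 4167.5 [ 887.4    7.  1036.   262.7   89.7]
side black [293.2 163.8] 112.5 [ 602.2 -552.1   89.5   43.3   -3.2]
side white [356.6 327.7] 158901.0 [ 351.3 -110.6 1401.7 1220.6   89.9]
```

Run:
```python
import cv2
im=cv2.imread('pics/scene0.png')[140:290,280:420]
cv2.imwrite('pics/crop1.png',cv2.resize(im,None,fx=4,fy=4,interpolation=cv2.INTER_CUBIC))
im=cv2.imread('pics/side0.png')[200:350,265:365]
cv2.imwrite('pics/crop2.png',cv2.resize(im,None,fx=4,fy=4,interpolation=cv2.INTER_CUBIC))
```

```text
(no output)
```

View pics/crop1.png

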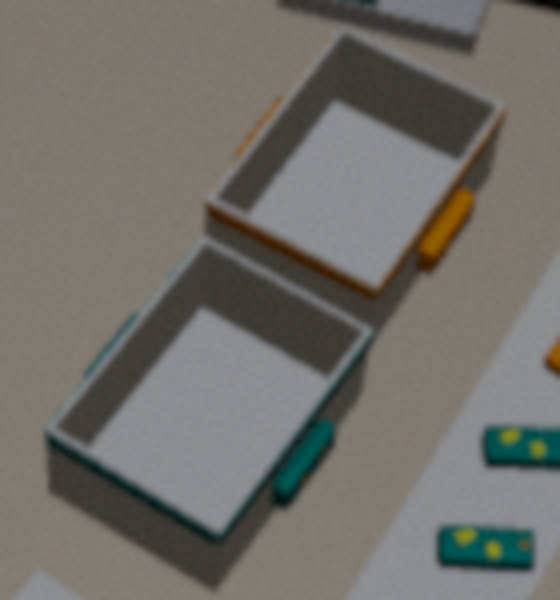

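View pics/crop2.png

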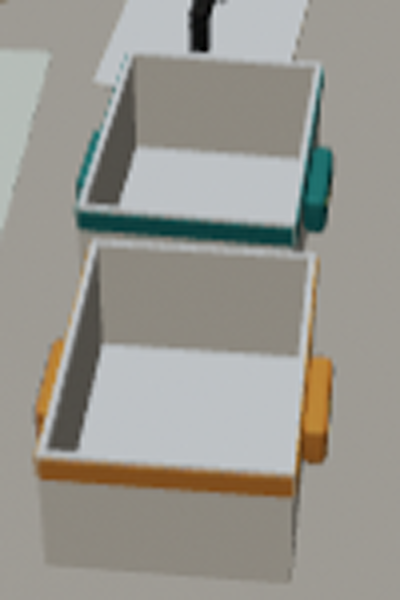

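Run:
```python
from m import *
c=snap('scene');s=snap('side')
def q(c,pts,off):
    p=(np.array(pts)+.5)/4-.5+np.array(off)
    w=onz(c,p,80)[:,:2]; print(w.round().tolist(),'mean',w.mean(0),'edges',[np.linalg.norm(w[i]-w[i-1]).round() for i in range(4)]); (a)=cv2.minAreaRect(w.astype(np.float32));print(a)
q(c,[(343,33),(505,103),(377,293),(208,203)],(280,140))
q(c,[(205,238),(372,330),(222,535),(47,430)],(280,140))
q(s,[(92,240),(317,255),(295,475),(38,460)],(265,200))
q(s,[(128,55),(322,66),(300,230),(78,210)],(265,200))
g=cv2.cvtColor(c['im'],cv2.COLOR_BGR2HSV)
m=cv2.inRange(g,(0,0,130),(180,40,255))
n,l,st,ce=cv2.connectedComponentsWithStats(m)
for i in range(1,n):
    if st[i,4]>400: 
        print(st[i],ce[i]); cn=comps((l==i).astype(np.uint8)*255)
        for k in cn: print(np.array(fit(c,k,14)))
for n,cc,z in(('scene',c,52),('side',s,52)):
    for k in comps(masks(cc['im'])['black']):
        f=np.array(fit(cc,k,z))
        if abs(f[0]-495)<40 and abs(f[1]+305)<50: print('lidhandle',n,f)
```

```text
[[418.0, 229.0], [543.0, 232.0], [541.0, 47.0], [411.0, 53.0]] mean [478.1 140.6] edges [np.float64(177.0), np.float64(124.0), np.float64(185.0), np.float64(130.0)]
((476.776611328125, 140.62692260742188), (185.0491485595703, 129.726318359375), 89.41931915283203)
[[424.0, 27.0], [551.0, 20.0], [543.0, -159.0], [413.0, -151.0]] mean [482.6 -65.5] edges [np.float64(179.0), np.float64(128.0), np.float64(179.0), np.float64(130.0)]
((483.22222900390625, -65.3796157836914), (179.47854614257812, 130.49905395507812), 86.48957061767578)
[[539.0, 53.0], [409.0, 58.0], [414.0, 237.0], [543.0, 235.0]] mean [476.4 145.6] edges [np.float64(182.0), np.float64(130.0), np.float64(179.0), np.float64(129.0)]
((475.9707336425781, 145.47341918945312), (182.3472900390625, 130.32200622558594), 88.70357513427734)
[[541.0, -151.0], [411.0, -146.0], [419.0, 35.0], [551.0, 24.0]] mean [480.7 -59.3] edges [np.float64(175.0), np.float64(129.0), np.float64(181.0), np.float64(132.0)]
((481.342041015625, -58.501686096191406), (180.8249053955078, 131.9384002685547), 87.49180603027344)
[290  12  71  47 983] [324.9  35.4]
[ 42.5 655.3 239.7 236.3  31.7]
[ 343  167   52   44 1268] [368.4 188. ]
[472.1 158.9 121.1 103.7  89. ]
[  216   183   285   297 33415] [366.4 357.4]
[ 717.1 -183.5  806.   582.8   63.1]
[ 302  218   60   54 1698] [332.  244.5]
[477.2 -53.9 134.7 102.4  86.4]
[ 122  394   84   70 2187] [163.6 428.5]
[ 391.5 -661.1  220.6   52.4    0. ]
[194 456  63  24 641] [221.1 471.5]
[ 560.8 -658.3  132.8   47.3   31.1]
[149 458  43  22 762] [169.3 470. ]
[ 461.2 -721.    92.    43.1   31.3]
lidhandle scene [ 503.3 -313.3   92.    18.7   84.3]
lidhandle side [ 495.7 -273.4  133.7   19.3   85.2]
```

```bash
cat > go.py <<'E'
from h import *
np.set_printoptions(precision=3,suppress=True)
def pose(g):
    x,y,z,yaw,tilt=g
    R=Ro.from_euler('z',yaw,degrees=True).as_matrix()@Ro.from_euler('y',tilt).as_matrix()@np.diag([1.,-1,-1])
    return R,np.array([x,y,z])-155*R[:,2]
def chain(*gs):
    s=read_state();R=q2R(s['eef_rot']);p=np.array(s['position'])
    print('t',s['clock'],'grasp',(p+155*R[:,2]).round(1),'yaw',np.degrees(np.arctan2(R[1,0],R[0,0])).round(1),'gap',round(s['finger_gap'],1),'F',np.array(s['contact_force']).round(1))
    for g in gs:
        R2,p2=pose(g)
        print(g,'pos_cm',(R.T@(p2-p)/10).round(2).tolist(),'rot',Ro.from_matrix(R.T@R2).as_rotvec().round(3).tolist())
        R,p=R2,p2
if __name__=='__main__': chain(*eval(sys.argv[1]))
E
python3 go.py "[(560,-100,260,12.7,0),(517,386,120,12.7,0),(517,386,24,12.7,0)]"
```

```text
t 0.35 grasp [ 212.2 -640.7  249.5] yaw 18.3 gap 85.3 F [0.2 0.3 0. ]
(560, -100, 260, 12.7, 0) pos_cm [50.02, -40.4, -1.04] rot [-0.0, 0.0, 0.098]
(517, 386, 120, 12.7, 0) pos_cm [6.49, -48.36, 14.0] rot [0.0, 0.0, 0.0]
(517, 386, 24, 12.7, 0) pos_cm [0.0, 0.0, 9.6] rot [0.0, 0.0, 0.0]
```

Emit:
jog_arm:
  delta_pos:
    - [4, -3, 0]
    - [8, -6, 0]
    - [13, -10, -0.3]
    - [18, -14, -0.5]
    - [23, -18, -1]
    - [27, -22, -1]
    - [31, -25, -1]
    - [35, -28, -1]
  delta_rot:
    - [0, 0, 0.01]
    - [0, 0, 0.03]
    - [0, 0, 0.05]
    - [0, 0, 0.07]
    - [0, 0, 0.098]
    - [0, 0, 0.098]
    - [0, 0, 0.098]
    - [0, 0, 0.098]
  fingers: [1, 1, 1, 1, 1, 1, 1, 1]

```text
clock: 1.35
position: [457.1, -263.4, 415.0]
eef_rot: [0.0, 0.994, 0.111, 0.0]
contact_force: [0.8, -1.0, -0.0]
finger_gap: 85.3
gripper_force: 0.0
```

```bash
python3 go.py "[(560,40,240,12.7,0),(517,386,120,12.7,0),(517,386,24,12.7,0)]"
```

```text
t 1.35 grasp [ 457.2 -263.4  260. ] yaw 12.7 gap 85.3 F [ 0.8 -1.  -0. ]
(560, 40, 240, 12.7, 0) pos_cm [16.71, -27.33, 2.0] rot [0.001, -0.0, 0.0]
(517, 386, 120, 12.7, 0) pos_cm [3.41, -34.7, 12.0] rot [0.0, 0.0, 0.0]
(517, 386, 24, 12.7, 0) pos_cm [0.0, 0.0, 9.6] rot [0.0, 0.0, 0.0]
```

Emit:
jog_arm:
  delta_pos:
    - [2.5, -4, 0.3]
    - [5, -8, 0.6]
    - [8, -13, 1]
    - [11, -18, 1.3]
    - [14, -23, 1.6]
    - [16.7, -27.3, 2]
    - [16.7, -27.3, 2]
    - [16.7, -27.3, 2]
  delta_rot:
    - [0, 0, 0]
    - [0, 0, 0]
    - [0, 0, 0]
    - [0, 0, 0]
    - [0, 0, 0]
    - [0, 0, 0]
    - [0, 0, 0]
    - [0, 0, 0]
  fingers: [1, 1, 1, 1, 1, 1, 1, 1]

```text
clock: 2.35
position: [559.2, 37.4, 394.5]
eef_rot: [0.0, 0.994, 0.111, -0.0]
contact_force: [0.6, -1.2, 0.1]
finger_gap: 85.4
gripper_force: 0.0
```

Emit:
jog_arm:
  delta_pos:
    - [0.5, -5, 1]
    - [1, -11, 3]
    - [1.5, -17, 5]
    - [2, -23, 7]
    - [2.7, -29, 9.5]
    - [3.4, -34.7, 12]
    - [3.4, -34.7, 12]
    - [3.4, -34.7, 12]
  delta_rot:
    - [0, 0, 0]
    - [0, 0, 0]
    - [0, 0, 0]
    - [0, 0, 0]
    - [0, 0, 0]
    - [0, 0, 0]
    - [0, 0, 0]
    - [0, 0, 0]
  fingers: [1, 1, 1, 1, 1, 1, 1, 1]

```text
clock: 3.35
position: [516.9, 382.6, 274.4]
eef_rot: [0.001, 0.994, 0.11, -0.0]
contact_force: [-0.3, -1.3, -0.2]
finger_gap: 85.3
gripper_force: 0.0
```

```bash
python3 - <<'E'
from m import *
c=snap('wrist');save(c,'w1')
mk=masks(c['im'])
for k,z in(('teal',19),('black',33)):
    for q in comps(mk[k],200): print(k,q.reshape(-1,2).mean(0),np.array(fit(c,q,z)))
E
python3 go.py "[(517,386,24,12.7,0)]"
```

```text
teal [348.9 413.9] [397.1 335.   27.9  25.7  18.8]
teal [284.6 412.5] [386.9 381.5  28.7  26.3  16.5]
black [347.4 403.6] [416.9 342.   24.2  11.8 -65.5]
black [311.4 412. ] [404.7 359.9 516.7 160.  -77.3]
black [313.4 247.6] [517.2 387.4  89.   17.1  12.8]
black [521.4  11.4] [663.2 310.6  27.4  15.1 -74.2]
black [458.2   9.2] [654.9 344.2  26.6  13.5 -75.4]
black [426.4  24.1] [646.7 358.   29.8  12.1  57.9]
t 3.4 grasp [517.6 381.5 119.9] yaw 12.5 gap 85.6 F [ 0.6 -0.7  0.4]
(517, 386, 24, 12.7, 0) pos_cm [0.04, -0.44, 9.59] rot [0.002, -0.0, -0.003]
```

View pics/w1.png

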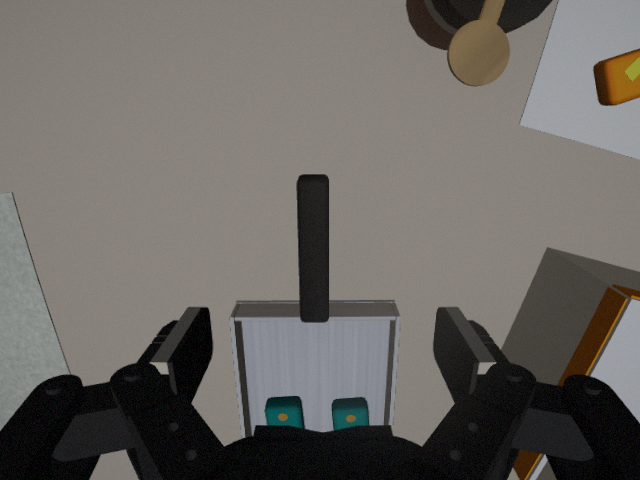

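The wrist view shows the black handle centred at (313,248) px; its 89×17 mm size at z=33 agrees with the handle's dimensions. Descend and grip.

Emit:
jog_arm:
  delta_pos:
    - [0.1, -0.6, 3]
    - [0.2, -0.6, 6]
    - [0.2, -0.6, 8.5]
    - [0.2, -0.6, 9.6]
    - [0.2, -0.6, 9.6]
    - [0.2, -0.6, 9.6]
    - [0.2, -0.6, 9.6]
    - [0.2, -0.6, 9.6]
  delta_rot:
    - [0, 0, -0.005]
    - [0, 0, -0.005]
    - [0, 0, -0.005]
    - [0, 0, -0.005]
    - [0, 0, -0.005]
    - [0, 0, -0.005]
    - [0, 0, -0.005]
    - [0, 0, -0.005]
  fingers: [0.4, 0.2, 0, -0.2, -1, -1, -1, -1]
  newtons: 80

```text
clock: 4.4
position: [517.0, 390.5, 179.3]
eef_rot: [-0.0, 0.994, 0.113, 0.0]
contact_force: [0.3, 0.0, -0.5]
finger_gap: 16.6
gripper_force: 78.1
```

Emit:
jog_arm:
  delta_pos:
    - [0, 0, 0]
    - [0, 0, 0]
    - [0, 0, 0]
    - [0, 0, 0]
    - [0, 0, 0]
    - [0, 0, 0]
    - [0, 0, 0]
    - [0, 0, 0]
  delta_rot:
    - [0, 0, 0]
    - [0, 0, 0]
    - [0, 0, 0]
    - [0, 0, 0]
    - [0, 0, 0]
    - [0, 0, 0]
    - [0, 0, 0]
    - [0, 0, 0]
  fingers: [-1, -1, -1, -1, -1, -1, -1, -1]

```text
clock: 5.4
position: [516.9, 390.6, 178.9]
eef_rot: [-0.0, 0.994, 0.113, 0.0]
contact_force: [0.3, -0.2, 3.9]
finger_gap: 16.7
gripper_force: 78.6
```

```bash
python3 go.py "[(519,388,140,12.7,0.1),(630,220,220,0,0.1),(690,-62,220,-3,0.1),(680,-62,220,-3,-0.45)]"
```

```text
t 5.4 grasp [516.9 390.6  23.9] yaw 13.0 gap 16.7 F [ 0.3 -0.2  3.9]
(519, 388, 140, 12.7, 0.1) pos_cm [1.7, 0.3, -11.53] rot [-0.0, -0.101, 0.005]
(630, 220, 220, 0, 0.1) pos_cm [6.26, 19.17, -8.67] rot [0.022, 0.0, 0.221]
(690, -62, 220, -3, 0.1) pos_cm [5.97, 28.28, -0.6] rot [0.005, 0.0, 0.052]
(680, -62, 220, -3, -0.45) pos_cm [-9.1, 0.05, 2.39] rot [-0.0, 0.55, -0.0]
```

Emit:
jog_arm:
  delta_pos:
    - [0, 0, -0.7]
    - [0, 0, -2]
    - [0.2, 0, -4]
    - [0.5, 0, -6]
    - [0.8, 0, -8]
    - [1.2, 0, -10]
    - [1.5, 0, -11.5]
    - [1.5, 0, -12.5]
  delta_rot:
    - [0, 0, 0]
    - [0, -0.01, 0]
    - [0, -0.03, 0]
    - [0, -0.05, 0]
    - [0, -0.07, 0]
    - [0, -0.09, 0]
    - [0, -0.1, 0]
    - [0, -0.1, 0]
  fingers: [-1, -1, -1, -1, -1, -1, -1, -1]

```text
clock: 6.4
position: [531.6, 393.6, 304.9]
eef_rot: [0.005, 0.992, 0.113, -0.049]
contact_force: [-0.1, -0.5, -2.7]
finger_gap: 16.6
gripper_force: 78.1
```

```bash
python3 - <<'E'
from m import *
c=snap('side');save(c,'s1')
E
python3 go.py "[(570,330,210,6,0.1),(640,180,220,0,0.1),(690,30,220,-3,0.1),(690,-62,220,-3,0.1),(680,-62,200,-3,-0.45)]"
```

```text
t 6.45 grasp [516.8 390.7 151.7] yaw 13.0 gap 16.5 F [ 0.2 -0.3 -1.6]
(570, 330, 210, 6, 0.1) pos_cm [3.25, 7.27, -6.18] rot [0.011, -0.002, 0.121]
(640, 180, 220, 0, 0.1) pos_cm [5.26, 15.81, -1.53] rot [0.01, -0.0, 0.104]
(690, 30, 220, -3, 0.1) pos_cm [4.97, 15.08, -0.5] rot [0.005, 0.0, 0.052]
(690, -62, 220, -3, 0.1) pos_cm [0.48, 9.19, -0.05] rot [0.0, 0.0, 0.0]
(680, -62, 200, -3, -0.45) pos_cm [-8.9, 0.05, 4.38] rot [-0.0, 0.55, -0.0]
```

View pics/s1.png

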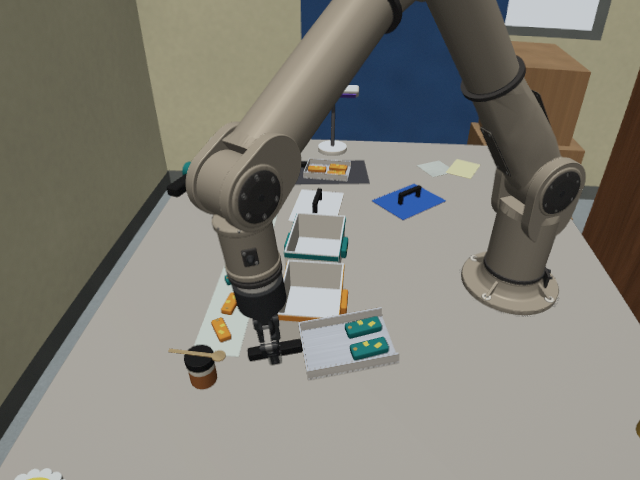

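The side view shows the tray lifted at (345,345) px with both teal castings still on it. I'll carry it over the teal tub.

Emit:
jog_arm:
  delta_pos:
    - [0.2, 0.4, -0.5]
    - [0.6, 1.2, -1.3]
    - [1.0, 2.2, -2.2]
    - [1.5, 3.4, -3.2]
    - [2, 4.6, -4.2]
    - [2.5, 5.8, -5.2]
    - [3, 6.8, -6]
    - [3.3, 7.3, -6.2]
  delta_rot:
    - [0, 0, 0.01]
    - [0, 0, 0.02]
    - [0, 0, 0.04]
    - [0, 0, 0.06]
    - [0.01, 0, 0.08]
    - [0.01, 0, 0.1]
    - [0.01, 0, 0.115]
    - [0.01, 0, 0.12]
  fingers: [-1, -1, -1, -1, -1, -1, -1, -1]

```text
clock: 7.45
position: [586.7, 330.6, 362.8]
eef_rot: [0.004, 0.997, 0.052, -0.049]
contact_force: [0.4, -0.3, -2.4]
finger_gap: 17.0
gripper_force: 78.1
```

Emit:
jog_arm:
  delta_pos:
    - [0.3, 1, -0.1]
    - [0.9, 3, -0.3]
    - [1.7, 5.3, -0.5]
    - [2.5, 7.8, -0.7]
    - [3.4, 10.3, -1]
    - [4.2, 12.8, -1.2]
    - [4.9, 14.8, -1.4]
    - [5.3, 15.8, -1.5]
  delta_rot:
    - [0, 0, 0.01]
    - [0, 0, 0.02]
    - [0, 0, 0.035]
    - [0, 0, 0.05]
    - [0.005, 0, 0.07]
    - [0.01, 0, 0.085]
    - [0.01, 0, 0.1]
    - [0.01, 0, 0.105]
  fingers: [-1, -1, -1, -1, -1, -1, -1, -1]

```text
clock: 8.45
position: [657.3, 178.1, 372.1]
eef_rot: [0.002, 0.999, -0.001, -0.05]
contact_force: [0.4, 0.3, -2.1]
finger_gap: 16.6
gripper_force: 78.1
```

Emit:
jog_arm:
  delta_pos:
    - [0.3, 1, 0]
    - [0.9, 3, -0.1]
    - [1.6, 5.1, -0.2]
    - [2.4, 7.4, -0.3]
    - [3.2, 9.8, -0.3]
    - [4, 12.2, -0.4]
    - [4.6, 14.2, -0.5]
    - [5, 15.1, -0.5]
  delta_rot:
    - [0, 0, 0.005]
    - [0, 0, 0.01]
    - [0, 0, 0.018]
    - [0, 0, 0.025]
    - [0.005, 0, 0.033]
    - [0.005, 0, 0.04]
    - [0.005, 0, 0.05]
    - [0.005, 0, 0.05]
  fingers: [-1, -1, -1, -1, -1, -1, -1, -1]

```text
clock: 9.45
position: [707.4, 26.9, 372.4]
eef_rot: [0.0, 0.998, -0.026, -0.05]
contact_force: [-0.2, 0.3, -2.1]
finger_gap: 16.8
gripper_force: 78.1
```

```bash
python3 go.py "[(690,-62,200,-3,0.1),(680,-62,185,-3,-0.4),(668,-62,215,-3,-0.75)]"
python3 - <<'E'
from m import *
c=snap('scene');mk=masks(c['im'])
for q in comps(mk['teal'],40):
   f=np.array(fit(c,q,190)); print(q.reshape(-1,2).mean(0),f)
E
```

```text
t 9.45 grasp [692.   27.2 218.2] yaw -3.0 gap 16.8 F [-0.2  0.3 -2.1]
(690, -62, 200, -3, 0.1) pos_cm [0.45, 8.97, 1.81] rot [0.003, -0.001, 0.001]
(680, -62, 185, -3, -0.4) pos_cm [-8.27, 0.05, 3.49] rot [0.0, 0.5, -0.0]
(668, -62, 215, -3, -0.75) pos_cm [-5.25, 0.06, -2.29] rot [0.0, 0.35, 0.0]
[410.2 464.7] [ 891.7 -495.9   93.8   53.9  -19.6]
[392.9 297. ] [ 705.6 -198.5   50.3   21.9   -5.1]
[400.8 276.6] [ 697.4 -143.9   49.    22.8   27. ]
[412.  251.6] [690.  -72.8  50.1  22.9  27. ]
[354.7 254.3] [ 581.9 -147.1   57.6   17.3   87.5]
[368.4 189.5] [524.   29.6  63.1  27.6  -1.5]
[379.5 176. ] [528.1  80.4  62.1  28.6  -1.7]
```

Emit:
jog_arm:
  delta_pos:
    - [0, 0.6, 0.1]
    - [0.1, 1.8, 0.3]
    - [0.2, 3.2, 0.6]
    - [0.3, 4.8, 0.9]
    - [0.4, 6.4, 1.3]
    - [0.4, 7.8, 1.6]
    - [0.4, 8.6, 1.8]
    - [0.4, 9, 1.8]
  delta_rot:
    - [0, 0, 0]
    - [0, 0, 0]
    - [0, 0, 0]
    - [0, 0, 0]
    - [0, 0, 0]
    - [0, 0, 0]
    - [0, 0, 0]
    - [0, 0, 0]
  fingers: [-1, -1, -1, -1, -1, -1, -1, -1]

```text
clock: 10.5
position: [704.6, -61.5, 354.2]
eef_rot: [-0.0, 0.998, -0.025, -0.05]
contact_force: [-0.5, 0.3, -2.6]
finger_gap: 16.6
gripper_force: 78.1
```

Emit:
jog_arm:
  delta_pos:
    - [-0.8, 0, 0.2]
    - [-2, 0, 0.6]
    - [-3.2, 0, 1.2]
    - [-4.5, 0, 1.7]
    - [-5.8, 0, 2.3]
    - [-7, 0, 2.9]
    - [-8.3, 0, 3.5]
    - [-8.3, 0, 3.5]
  delta_rot:
    - [0, 0.04, 0]
    - [0, 0.11, 0]
    - [0, 0.18, 0]
    - [0, 0.26, 0]
    - [0, 0.34, 0]
    - [0, 0.42, 0]
    - [0, 0.5, 0]
    - [0, 0.5, 0]
  fingers: [-1, -1, -1, -1, -1, -1, -1, -1]

```text
clock: 11.5
position: [617.4, -56.1, 327.5]
eef_rot: [0.006, 0.98, -0.023, 0.198]
contact_force: [-0.0, -0.2, -2.5]
finger_gap: 16.8
gripper_force: 78.2
```

```bash
python3 go.py "[(645,-62,235,-3,-0.75)]"
python3 - <<'E'
from m import *
c=snap('scene');mk=masks(c['im']);save(c,'sc2')
for q in comps(mk['teal'],40):
   f=np.array(fit(c,q,100)); print(q.reshape(-1,2).mean(0),f)
E
```

```text
t 11.5 grasp [677.4 -59.4 184.6] yaw -2.7 gap 16.8 F [-0.  -0.2 -2.5]
(645, -62, 235, -3, -0.75) pos_cm [-6.37, 0.42, -4.94] rot [0.0, 0.352, 0.005]
[410.4 464.4] [ 896.4 -473.6  101.2   56.3  -19.6]
[392.9 297. ] [ 695.5 -153.4   54.3   23.7   -5.1]
[400.8 276.6] [686.4 -94.5  52.8  24.4  25.8]
[351.6 259.7] [ 561.7 -115.7   27.1   17.   -88.3]
[346.2 241. ] [526.2 -73.9  56.1  27.4  14.8]
[356.5 226.9] [529.5 -25.1  57.5  27.6  17.8]
```

View pics/sc2.png

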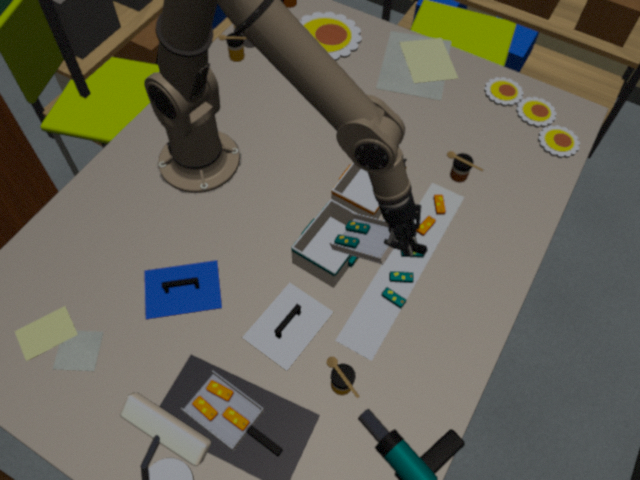

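The tray lip is over the teal tub, with castings at (346,241) and (356,227) starting to slide. Tip further.

Emit:
jog_arm:
  delta_pos:
    - [-0.9, 0.1, -0.6]
    - [-1.8, 0.2, -1.3]
    - [-2.7, 0.3, -2]
    - [-3.6, 0.4, -2.7]
    - [-4.5, 0.4, -3.4]
    - [-5.4, 0.4, -4.1]
    - [-6.4, 0.4, -4.9]
    - [-6.4, 0.4, -4.9]
  delta_rot:
    - [0, 0.05, 0]
    - [0, 0.1, 0]
    - [0, 0.15, 0]
    - [0, 0.2, 0]
    - [0, 0.25, 0]
    - [0, 0.3, 0]
    - [0, 0.35, 0]
    - [0, 0.35, 0]
  fingers: [-1, -1, -1, -1, -1, -1, -1, -1]

```text
clock: 12.55
position: [545.0, -59.5, 358.9]
eef_rot: [0.011, 0.932, -0.02, 0.361]
contact_force: [-0.1, -0.9, -1.0]
finger_gap: 16.8
gripper_force: 78.3
```

```bash
python3 go.py "[(645,-62,270,-3,-0.75),(690,-62,270,-3,0),(660,220,270,5,0)]"
python3 - <<'E'
from m import *
c=snap('scene');mk=masks(c['im']);save(c,'sc3')
for q in comps(mk['teal'],40):
   f=np.array(fit(c,q,12)); print(q.reshape(-1,2).mean(0),f)
E
```

```text
t 12.55 grasp [649.3 -64.8 244.3] yaw -2.3 gap 16.8 F [-0.1 -0.9 -1. ]
(645, -62, 270, -3, -0.75) pos_cm [1.23, -0.27, -2.19] rot [-0.001, 0.011, 0.009]
(690, -62, 270, -3, 0) pos_cm [13.85, -0.24, 7.22] rot [-0.0, -0.75, -0.0]
(660, 220, 270, 5, 0) pos_cm [-4.47, -28.0, 0.0] rot [0.0, 0.0, -0.14]
[410.3 464.7] [ 901.6 -453.   109.4   60.9  -15.8]
[392.9 297. ] [ 685.8 -109.3   57.7   25.3   -5.1]
[400.8 276.6] [676.1 -46.2  56.5  26.3  27. ]
[352.3 258.3] [542.2 -63.7  43.7  19.3  86.3]
[411.8 251.4] [667.5  35.9  57.9  26.3  27.2]
[317.  240.8] [435.9 -65.7  64.7  25.9 -31.4]
[325.6 228.5] [437.8 -21.3  61.5  25.2 -30.4]
```

```bash
python3 go.py "[(690,-40,270,-3,0),(640,200,240,3,0),(519,388,80,13,0),(519,388,26,13,0)]"
```

```text
t 12.6 grasp [649.  -64.6 245. ] yaw -1.3 gap 16.5 F [ 0.2  0.4 -1.8]
(690, -40, 270, -3, 0) pos_cm [15.12, -2.36, 4.89] rot [0.007, -0.74, 0.022]
(640, 200, 240, 3, 0) pos_cm [-6.25, -23.71, 3.0] rot [0.0, 0.0, -0.105]
(519, 388, 80, 13, 0) pos_cm [-11.1, -19.41, 16.0] rot [0.0, 0.0, -0.175]
(519, 388, 26, 13, 0) pos_cm [0.0, 0.0, 5.4] rot [0.0, 0.0, 0.0]
```

Emit:
jog_arm:
  delta_pos:
    - [1.5, 0, 0]
    - [3.5, -0.3, 0.5]
    - [6, -0.7, 1]
    - [8.5, -1.2, 2]
    - [11, -1.7, 3]
    - [13.5, -2.2, 4]
    - [15, -2.4, 4.9]
    - [15, -2.4, 4.9]
  delta_rot:
    - [0, -0.08, 0]
    - [0, -0.2, 0]
    - [0, -0.32, 0]
    - [0, -0.44, 0.01]
    - [0, -0.56, 0.01]
    - [0, -0.66, 0.02]
    - [0.007, -0.74, 0.022]
    - [0.007, -0.74, 0.022]
  fingers: [-1, -1, -1, -1, -1, -1, -1, -1]

```text
clock: 13.6
position: [690.9, -41.5, 421.7]
eef_rot: [-0.008, 0.999, -0.033, -0.002]
contact_force: [-0.5, -0.6, -2.0]
finger_gap: 16.6
gripper_force: 78.2
```

Emit:
jog_arm:
  delta_pos:
    - [-0.6, -2, 0.3]
    - [-1.5, -5, 0.6]
    - [-2.5, -9, 1]
    - [-3.5, -13, 1.5]
    - [-4.5, -17, 2]
    - [-5.5, -21, 2.7]
    - [-6.2, -23.7, 3]
    - [-6.2, -23.7, 3]
  delta_rot:
    - [0, 0, -0.01]
    - [0, 0, -0.02]
    - [0, 0, -0.035]
    - [0, 0, -0.05]
    - [0, 0, -0.07]
    - [0, 0, -0.09]
    - [0, 0, -0.105]
    - [0, 0, -0.105]
  fingers: [-1, -1, -1, -1, -1, -1, -1, -1]

```text
clock: 14.6
position: [639.1, 203.4, 395.6]
eef_rot: [-0.007, 1.0, 0.024, -0.002]
contact_force: [0.0, 0.1, -1.1]
finger_gap: 16.7
gripper_force: 78.3
```

Emit:
jog_arm:
  delta_pos:
    - [-1, -2, 0.8]
    - [-2.5, -4.5, 2.5]
    - [-4, -7.5, 4.7]
    - [-6, -10.5, 7.5]
    - [-8, -13.5, 10.5]
    - [-9.7, -16.7, 13.5]
    - [-11, -19.2, 15.8]
    - [-11.1, -19.4, 16]
  delta_rot:
    - [0, 0, -0.01]
    - [0, 0, -0.03]
    - [0, 0, -0.06]
    - [0, 0, -0.09]
    - [0, 0, -0.12]
    - [0, 0, -0.15]
    - [0, 0, -0.175]
    - [0, 0, -0.175]
  fingers: [-1, -1, -1, -1, -1, -1, -1, -1]

```text
clock: 15.6
position: [518.3, 393.0, 235.6]
eef_rot: [-0.007, 0.994, 0.111, -0.004]
contact_force: [-0.5, -0.9, -1.1]
finger_gap: 17.0
gripper_force: 78.3
```

```bash
python3 go.py "[(519,388,26,13,0)]"
```

```text
t 15.6 grasp [516.9 394.9  80.7] yaw 12.8 gap 17.0 F [-0.5 -0.9 -1.1]
(519, 388, 26, 13, 0) pos_cm [-0.0, 0.58, 5.46] rot [-0.014, 0.006, -0.004]
```

Emit:
jog_arm:
  delta_pos:
    - [0, 0.2, 1.2]
    - [0, 0.4, 2.5]
    - [0, 0.5, 3.8]
    - [0, 0.6, 4.8]
    - [0, 0.6, 5.3]
    - [0, 0.6, 5.55]
    - [0, 0.6, 5.6]
    - [0, 0.6, 5.6]
  delta_rot:
    - [-0.005, 0, 0]
    - [-0.01, 0.005, 0]
    - [-0.014, 0.006, -0.004]
    - [-0.014, 0.006, -0.004]
    - [-0.014, 0.006, -0.004]
    - [-0.014, 0.006, -0.004]
    - [-0.014, 0.006, -0.004]
    - [-0.014, 0.006, -0.004]
  fingers: [-1, -1, -1, -1, -1, -1, -1, -1]

```text
clock: 16.6
position: [523.9, 385.3, 182.4]
eef_rot: [-0.0, 0.994, 0.11, 0.003]
contact_force: [0.4, -0.3, -1.3]
finger_gap: 16.6
gripper_force: 78.4
```

Emit:
jog_arm:
  delta_pos:
    - [0, 0, 0]
    - [0, 0, 0]
    - [0, 0, 0]
    - [0, 0, 0]
    - [0, 0, 0]
    - [0, 0, 0]
    - [0, 0, -3]
    - [0, 0, -7]
  delta_rot:
    - [0, 0, 0]
    - [0, 0, 0]
    - [0, 0, 0]
    - [0, 0, 0]
    - [0, 0, 0]
    - [0, 0, 0]
    - [0, 0, 0]
    - [0, 0, 0]
  fingers: [-0.7, -0.3, 0, 0.2, 0.3, 0.3, 0.3, 0.3]

```text
clock: 17.6
position: [523.2, 384.7, 251.8]
eef_rot: [0.001, 0.994, 0.11, 0.002]
contact_force: [0.4, 0.3, -1.2]
finger_gap: 55.4
gripper_force: 0.0
```

```bash
python3 - <<'E'
from m import *
c=snap('scene');mk=masks(c['im'])
for k in('teal','amber'):
  for q in comps(mk[k],40):
   f=np.array(fit(c,q,8)); 
   if f[0]<800 and f[1]>-300:print(k,q.reshape(-1,2).mean(0),f)
for k in comps(mk['black']):
   f=np.array(fit(c,k,33)); 
   if 350<f[0]<700 and f[1]>-330:print('blk',k.reshape(-1,2).mean(0),f)
E
python3 go.py "[(566,216,120,29,0)]"
```

```text
teal [393.  297.1] [ 685.1 -107.3   58.4   25.4   -5.1]
teal [400.6 276.6] [675.6 -44.   56.7  26.4  27. ]
teal [411.8 251.4] [667.   38.4  58.1  26.4  27.2]
teal [354.7 254.5] [542.2 -47.5  66.2  19.4  86.6]
teal [316.9 240.8] [434.7 -63.6  64.9  26.  -31.4]
teal [325.7 228.6] [436.9 -18.8  61.4  24.5 -30.4]
amber [425.9 224.5] [662.6 134.6  58.   24.3  80.8]
amber [439.4 203.2] [664.3 218.8  54.5  22.5 -58. ]
amber [391.6 195.2] [538.4 173.9  59.3  11.1  89.3]
blk [287.1 320.4] [ 498.5 -306.8   93.9   18.8   84.4]
blk [459.7 170. ] [667.4 332.1  71.3  49.5 -87.4]
blk [419.3 140.1] [524.2 376.   84.2  24.2  11.9]
blk [514.5  61.3] [646.4 845.8  61.9  54.1 -80.8]
blk [528.9   4.4] [ 598.7 1140.7  215.9   94.4   32.9]
t 17.65 grasp [525.7 387.4 103.2] yaw 12.6 gap 55.3 F [0.3 2.  3.7]
(566, 216, 120, 29, 0) pos_cm [0.36, 17.56, -1.72] rot [-0.001, -0.011, -0.286]
```

```bash
python3 go.py "[(600,290,190,65,0),(666,216,110,122.5,0),(666,216,21,122.5,0)]"
```

```text
t 17.65 grasp [525.7 387.4 103.2] yaw 12.6 gap 55.3 F [0.3 2.  3.7]
(600, 290, 190, 65, 0) pos_cm [5.37, 11.07, -8.66] rot [0.003, -0.011, -0.914]
(666, 216, 110, 122.5, 0) pos_cm [-3.92, 9.11, 8.0] rot [0.0, 0.0, -1.004]
(666, 216, 21, 122.5, 0) pos_cm [0.0, 0.0, 8.9] rot [0.0, 0.0, 0.0]
```

Emit:
jog_arm:
  delta_pos:
    - [0, 0, -3]
    - [0, 0, -6]
    - [1, 2, -8.6]
    - [2, 4, -8.6]
    - [3, 6, -8.6]
    - [4, 8.5, -8.6]
    - [5.4, 11, -8.6]
    - [5.4, 11, -8.6]
  delta_rot:
    - [0, -0.01, 0]
    - [0, -0.01, -0.15]
    - [0, -0.01, -0.3]
    - [0, -0.01, -0.45]
    - [0, -0.01, -0.6]
    - [0, -0.01, -0.75]
    - [0, -0.01, -0.91]
    - [0, -0.01, -0.91]
  fingers: [0.3, 0.3, 0.3, 0.3, 0.3, 0.3, 0.3, 0.3]

```text
clock: 18.65
position: [601.9, 286.7, 337.5]
eef_rot: [0.002, 0.846, 0.533, -0.003]
contact_force: [0.3, 1.2, 0.7]
finger_gap: 55.3
gripper_force: 0.0
```

Emit:
jog_arm:
  delta_pos:
    - [-0.5, 1.5, 0]
    - [-1, 3, 1]
    - [-1.7, 4.5, 2]
    - [-2.5, 6, 3.5]
    - [-3.2, 7.5, 5]
    - [-3.9, 9.1, 6.5]
    - [-3.9, 9.1, 8]
    - [-3.9, 9.1, 8]
  delta_rot:
    - [0, 0, -0.15]
    - [0, 0, -0.3]
    - [0, 0, -0.45]
    - [0, 0, -0.6]
    - [0, 0, -0.75]
    - [0, 0, -0.9]
    - [0, 0, -1.0]
    - [0, 0, -1.0]
  fingers: [0.3, 0.3, 0.3, 0.3, 0.3, 0.3, 0.3, 0.3]

```text
clock: 19.65
position: [664.4, 215.4, 257.3]
eef_rot: [-0.001, 0.485, 0.874, -0.004]
contact_force: [0.1, 0.7, 0.1]
finger_gap: 55.5
gripper_force: 0.0
```

```bash
cat > w.py <<'E'
from m import *
import go
c=snap('wrist')
for k in('teal','amber'):
    for q in comps(masks(c['im'])[k],150): print(k,q.reshape(-1,2).mean(0),np.array(fit(c,q,14)))
go.chain(*eval(sys.argv[1]))
E
python3 w.py "[(666,216,21,122.5,0)]"
```

```text
teal [174.023 445.969] [648.36   31.328  32.179  20.333 -59.448]
amber [263.965 351.853] [662.696 132.399  59.986  24.816  81.616]
amber [ 56.995 277.789] [531.62  109.913  74.775  15.198  88.376]
amber [327.332 251.157] [665.099 215.351  59.812  25.485 -57.825]
amber [ 38.369 222.978] [508.704 132.432 151.719   2.109  88.124]
amber [39.012 89.938] [482.79  211.717  51.647   1.811  -1.648]
t 19.7 grasp [664.  215.1 103.5] yaw 121.9 gap 55.7 F [-1.4  0.4 -0.3]
(666, 216, 21, 122.5, 0) pos_cm [-0.05, 0.18, 8.25] rot [-0.006, 0.002, -0.01]
```

Emit:
jog_arm:
  delta_pos:
    - [0, 0.1, 3]
    - [0, 0.1, 6]
    - [0, 0.1, 8]
    - [0, 0.1, 8.2]
    - [0, 0.1, 8.2]
    - [0, 0.1, 8.2]
    - [0, 0.1, 8.2]
    - [0, 0.1, 8.2]
  delta_rot:
    - [0, 0, -0.01]
    - [0, 0, -0.01]
    - [0, 0, -0.01]
    - [0, 0, -0.01]
    - [0, 0, -0.01]
    - [0, 0, -0.01]
    - [0, 0, -0.01]
    - [0, 0, -0.01]
  fingers: [0.3, 0.3, 0.3, 0.2, -1, -1, -1, -1]
  newtons: 40

```text
clock: 20.7
position: [666.2, 215.3, 177.7]
eef_rot: [0.001, 0.48, 0.877, -0.002]
contact_force: [-0.8, -0.6, 4.7]
finger_gap: 25.5
gripper_force: 40.9
```

Emit:
jog_arm:
  delta_pos:
    - [0, 0, 0]
    - [0, 0, 0]
    - [0, 0, -2]
    - [0, 0, -5]
    - [0, 0, -8]
    - [0, 0, -11]
    - [0, 0, -13]
    - [0, 0, -13]
  delta_rot:
    - [0, 0, 0]
    - [0, 0, 0]
    - [0, 0, 0]
    - [0, 0, 0]
    - [0, 0, 0]
    - [0, 0, 0]
    - [0, 0, 0]
    - [0, 0, 0]
  fingers: [-1, -1, -1, -1, -1, -1, -1, -1]

```text
clock: 21.7
position: [666.4, 216.2, 308.9]
eef_rot: [0.001, 0.48, 0.877, -0.002]
contact_force: [-0.4, -0.5, 0.3]
finger_gap: 25.9
gripper_force: 40.3
```

```bash
python3 go.py "[(480,178,150,92,0),(478,178,65,92,0),(478,178,150,90,0),(663,132.5,130,81.5,0)]"
```

```text
t 21.7 grasp [666.5 215.5 153.9] yaw 122.6 gap 25.9 F [-0.4 -0.5  0.3]
(480, 178, 150, 92, 0) pos_cm [6.83, -17.76, 0.4] rot [-0.001, 0.005, 0.534]
(478, 178, 65, 92, 0) pos_cm [0.01, -0.2, 8.5] rot [0.0, 0.0, 0.0]
(478, 178, 150, 90, 0) pos_cm [0.0, 0.0, -8.5] rot [0.0, 0.0, 0.035]
(663, 132.5, 130, 81.5, 0) pos_cm [-4.55, 18.5, 2.0] rot [0.0, 0.0, 0.148]
```

Emit:
jog_arm:
  delta_pos:
    - [1, -2.5, 0]
    - [2, -5.5, 0]
    - [3.2, -8.5, 0]
    - [4.4, -11.5, 0]
    - [5.6, -14.5, 0]
    - [6.5, -17, 0.2]
    - [6.8, -17.8, 0.4]
    - [6.8, -17.8, 0.4]
  delta_rot:
    - [0, 0, 0.08]
    - [0, 0, 0.17]
    - [0, 0, 0.26]
    - [0, 0, 0.35]
    - [0, 0, 0.44]
    - [0, 0, 0.53]
    - [0, 0, 0.53]
    - [0, 0, 0.53]
  fingers: [-1, -1, -1, -1, -1, -1, -1, -1]

```text
clock: 22.7
position: [479.7, 176.8, 302.8]
eef_rot: [0.001, 0.693, 0.721, -0.003]
contact_force: [0.1, -0.5, -1.2]
finger_gap: 25.9
gripper_force: 40.3
```

Emit:
jog_arm:
  delta_pos:
    - [0, -0.2, 2]
    - [0, -0.2, 5]
    - [0, -0.2, 8]
    - [0, -0.2, 10.2]
    - [0, -0.2, 10.2]
    - [0, -0.2, 10.2]
    - [0, -0.2, 10.2]
    - [0, -0.2, 10.2]
  delta_rot:
    - [0, 0, 0]
    - [0, 0, 0]
    - [0, 0, 0]
    - [0, 0, 0]
    - [0, 0, 0]
    - [0, 0, 0]
    - [0, 0, 0]
    - [0, 0, 0]
  fingers: [-1, -1, -1, -1, -1, -0.2, 0, 0.1]

```text
clock: 23.7
position: [477.6, 176.5, 201.9]
eef_rot: [0.001, 0.693, 0.721, -0.002]
contact_force: [0.0, -0.7, 0.3]
finger_gap: 46.9
gripper_force: 0.0
```

Emit:
jog_arm:
  delta_pos:
    - [0, 0, 0]
    - [0, 0, -2]
    - [0, 0, -5]
    - [0, 0, -8]
    - [0, 0, -10.2]
    - [-1, 4, -10.2]
    - [-2, 8, -10.2]
    - [-3, 12, -10.2]
  delta_rot:
    - [0, 0, 0]
    - [0, 0, 0]
    - [0, 0, 0]
    - [0, 0, 0]
    - [0, 0, 0]
    - [0, 0, 0.05]
    - [0, 0, 0.1]
    - [0, 0, 0.15]
  fingers: [0.15, 0.15, 0.15, 0.15, 0.2, 0.3, 0.3, 0.3]

```text
clock: 24.7
position: [599.9, 151.1, 303.3]
eef_rot: [0.001, 0.746, 0.666, -0.003]
contact_force: [0.4, 0.4, 0.4]
finger_gap: 55.5
gripper_force: 0.0
```

```bash
python3 w.py "[(663,132.5,100,81.5,0),(663,132.5,21,81.5,0)]"
```

```text
teal [468.083 472.767] [705.18  -93.586  22.033  17.784  -9.71 ]
teal [163.877 469.631] [428.061 -60.892  51.202  23.365  -0.267]
teal [169.934 446.385] [439.757 -31.047  34.006  18.88   -3.408]
teal [395.278 371.148] [643.253  25.977  24.631   8.164 -71.034]
amber [242.702 267.298] [537.857 126.461  69.995  14.496  88.349]
amber [415.183 243.532] [662.523 131.779  59.934  24.949  80.817]
amber [141.778 212.764] [475.183 175.614  61.103  25.832 -89.246]
amber [208.478 215.5  ] [521.751 164.65  132.002   1.715  88.318]
amber [ 94.    131.251] [452.983 235.261 136.283   1.453  -1.673]
t 24.75 grasp [605.  147.7 148.2] yaw 83.1 gap 55.5 F [ 5.1 -2.7  0.8]
(663, 132.5, 100, 81.5, 0) pos_cm [-0.87, 5.96, 4.83] rot [0.002, 0.005, 0.028]
(663, 132.5, 21, 81.5, 0) pos_cm [0.0, 0.0, 7.9] rot [0.0, 0.0, 0.0]
```

Emit:
jog_arm:
  delta_pos:
    - [-0.4, 3, 2]
    - [-0.9, 6, 4.8]
    - [-0.9, 6, 7]
    - [-0.9, 6, 10]
    - [-0.9, 6, 12.6]
    - [-0.9, 6, 12.7]
    - [-0.9, 6, 12.7]
    - [-0.9, 6, 12.7]
  delta_rot:
    - [0, 0, 0.015]
    - [0, 0, 0.03]
    - [0, 0, 0.03]
    - [0, 0, 0.03]
    - [0, 0, 0.03]
    - [0, 0, 0.03]
    - [0, 0, 0.03]
    - [0, 0, 0.03]
  fingers: [0.3, 0.3, 0.3, 0.3, 0.3, 0.3, -1, -1]

```text
clock: 25.75
position: [657.5, 136.0, 177.9]
eef_rot: [0.002, 0.755, 0.656, -0.002]
contact_force: [-0.1, -0.9, 0.7]
finger_gap: 26.0
gripper_force: 39.7
```

Emit:
jog_arm:
  delta_pos:
    - [0, 0, 0]
    - [0, 0, 0]
    - [0, 0, 0]
    - [0, 0, -3]
    - [0, 0, -6]
    - [0, 0, -9]
    - [0, 0, -12]
    - [0, 0, -13]
  delta_rot:
    - [0, 0, 0]
    - [0, 0, 0]
    - [0, 0, 0]
    - [0, 0, 0]
    - [0, 0, 0]
    - [0, 0, 0]
    - [0, 0, 0]
    - [0, 0, 0]
  fingers: [-1, -1, -1, -1, -1, -1, -1, -1]

```text
clock: 26.75
position: [657.6, 136.8, 309.8]
eef_rot: [0.002, 0.755, 0.656, -0.001]
contact_force: [-0.0, -0.8, -0.1]
finger_gap: 25.9
gripper_force: 39.8
```

```bash
python3 go.py "[(478,106,150,90,0),(478,106,48,90,0),(478,106,150,90,0),(600,50,150,60,0)]"
```

```text
t 26.75 grasp [657.9 136.1 154.8] yaw 81.9 gap 25.9 F [-0.  -0.8 -0.1]
(478, 106, 150, 90, 0) pos_cm [-5.57, -17.35, 0.47] rot [0.002, 0.004, -0.141]
(478, 106, 48, 90, 0) pos_cm [0.0, 0.0, 10.2] rot [0.0, 0.0, 0.0]
(478, 106, 150, 90, 0) pos_cm [0.0, 0.0, -10.2] rot [0.0, 0.0, 0.0]
(600, 50, 150, 60, 0) pos_cm [-5.6, 12.2, 0.0] rot [0.0, 0.0, 0.524]
```

Emit:
jog_arm:
  delta_pos:
    - [-0.8, -2.5, 0]
    - [-1.7, -5.5, 0]
    - [-2.7, -8.5, 0]
    - [-3.7, -11.5, 0]
    - [-4.7, -14.5, 0]
    - [-5.4, -16.8, 0.2]
    - [-5.6, -17.4, 0.5]
    - [-5.6, -17.4, 0.5]
  delta_rot:
    - [0, 0, -0.02]
    - [0, 0, -0.04]
    - [0, 0, -0.06]
    - [0, 0, -0.08]
    - [0, 0, -0.1]
    - [0, 0, -0.12]
    - [0, 0, -0.14]
    - [0, 0, -0.14]
  fingers: [-1, -1, -1, -1, -1, -1, -1, -1]

```text
clock: 27.75
position: [477.4, 104.9, 301.6]
eef_rot: [0.001, 0.707, 0.707, -0.003]
contact_force: [0.2, -0.5, -0.6]
finger_gap: 26.1
gripper_force: 39.8
```

Emit:
jog_arm:
  delta_pos:
    - [0, 0, 2]
    - [0, 0, 5]
    - [0, 0, 8]
    - [0, 0, 10.2]
    - [0, 0, 10.2]
    - [0, 0, 10.2]
    - [0, 0, 10.2]
    - [0, 0, 10.2]
  delta_rot:
    - [0, 0, 0]
    - [0, 0, 0]
    - [0, 0, 0]
    - [0, 0, 0]
    - [0, 0, 0]
    - [0, 0, 0]
    - [0, 0, 0]
    - [0, 0, 0]
  fingers: [-1, -1, -1, -1, -1, -0.2, 0, 0.1]

```text
clock: 28.75
position: [477.2, 104.6, 200.3]
eef_rot: [0.002, 0.707, 0.707, -0.002]
contact_force: [-0.2, 0.4, 0.2]
finger_gap: 46.9
gripper_force: 0.0
```

Emit:
jog_arm:
  delta_pos:
    - [0, 0, 0]
    - [0, 0, -2]
    - [0, 0, -5]
    - [0, 0, -8]
    - [0, 0, -10.2]
    - [-1.5, 4, -10.2]
    - [-3, 8, -10.2]
    - [-5.6, 12.2, -10.2]
  delta_rot:
    - [0, 0, 0]
    - [0, 0, 0]
    - [0, 0, 0]
    - [0, 0, 0]
    - [0, 0, 0.1]
    - [0, 0, 0.25]
    - [0, 0, 0.4]
    - [0, 0, 0.52]
  fingers: [0.15, 0.15, 0.15, 0.15, 0.2, 0.3, 0.3, 0.3]

```text
clock: 29.75
position: [600.1, 49.2, 302.3]
eef_rot: [0.002, 0.866, 0.5, -0.002]
contact_force: [0.7, 1.6, 0.4]
finger_gap: 55.7
gripper_force: 0.0
```

```bash
python3 w.py "[(667,38,100,27,0),(667,38,21,27,0)]"
```

```text
teal [180.622 445.595] [392.117 -57.79   37.549  14.942  58.048]
teal [343.024 399.333] [542.722 -84.464  67.691  21.624  87.09 ]
teal [305.785 381.995] [524.79  -56.307 105.742   8.481  86.571]
teal [263.266 340.203] [516.394  -4.718  24.479   9.757  -2.922]
teal [515.723 340.196] [ 684.807 -104.168   60.933   30.698   -6.465]
teal [475.759 284.718] [675.735 -44.312  59.873  24.666  27.812]
teal [418.451 194.494] [667.907  37.513  58.158  24.084  28.565]
amber [134.305 252.176] [474.624 100.952  61.502  26.63  -89.584]
amber [ 68.14  160.905] [474.976 176.77   60.928  26.426 -88.99 ]
amber [160.213 155.991] [532.562 145.5    71.205  15.2    88.391]
amber [124.69 157.5 ] [510.364 149.94  235.179   2.077  88.288]
t 29.8 grasp [605.6  42.4 147. ] yaw 59.3 gap 55.9 F [ 5.6 -4.   1. ]
(667, 38, 100, 27, 0) pos_cm [2.7, 5.57, 4.72] rot [0.007, 0.003, 0.564]
(667, 38, 21, 27, 0) pos_cm [0.0, 0.0, 7.9] rot [0.0, 0.0, 0.0]
```

Emit:
jog_arm:
  delta_pos:
    - [0.8, 2.2, 2]
    - [1.6, 4.4, 4]
    - [2.3, 6.4, 5]
    - [2.3, 6.4, 7]
    - [2.3, 6.4, 10]
    - [2.3, 6.4, 12.8]
    - [2.3, 6.4, 12.8]
    - [2.3, 6.4, 12.8]
  delta_rot:
    - [0, 0, 0.16]
    - [0, 0, 0.32]
    - [0, 0, 0.48]
    - [0, 0, 0.56]
    - [0, 0, 0.56]
    - [0, 0, 0.56]
    - [0, 0, 0.56]
    - [0, 0, 0.56]
  fingers: [0.3, 0.3, 0.3, 0.3, 0.3, 0.3, 0.2, -1]

```text
clock: 30.8
position: [665.7, 36.5, 174.0]
eef_rot: [0.002, 0.97, 0.243, -0.002]
contact_force: [-0.3, 0.4, -0.0]
finger_gap: 34.2
gripper_force: 0.0
```

Emit:
jog_arm:
  delta_pos:
    - [0, 0, 0]
    - [0, 0, 0]
    - [0, 0, 0]
    - [0, 0, 0]
    - [0, 0, -3]
    - [0, 0, -7]
    - [0, 0, -11]
    - [0, 0, -13]
  delta_rot:
    - [0, 0, 0]
    - [0, 0, 0]
    - [0, 0, 0]
    - [0, 0, 0]
    - [0, 0, 0]
    - [0, 0, 0]
    - [0, 0, 0]
    - [0, 0, 0]
  fingers: [-1, -1, -1, -1, -1, -1, -1, -1]

```text
clock: 31.8
position: [666.4, 37.4, 305.7]
eef_rot: [0.003, 0.97, 0.243, -0.001]
contact_force: [1.1, 0.3, 0.9]
finger_gap: 26.0
gripper_force: 39.6
```

```bash
python3 go.py "[(500,-20,150,87,0),(500,-20,48,87,0),(500,-20,150,87,0),(676,-44,150,28,0),(676,-44,21,28,0)]"
```

```text
t 31.8 grasp [666.4  36.6 150.7] yaw 28.1 gap 26.0 F [1.1 0.3 0.9]
(500, -20, 150, 87, 0) pos_cm [-17.38, -2.77, 0.1] rot [0.003, 0.005, -1.028]
(500, -20, 48, 87, 0) pos_cm [0.0, 0.0, 10.2] rot [0.0, 0.0, 0.0]
(500, -20, 150, 87, 0) pos_cm [0.0, 0.0, -10.2] rot [0.0, 0.0, 0.0]
(676, -44, 150, 28, 0) pos_cm [-1.48, 17.7, 0.0] rot [0.0, 0.0, 1.03]
(676, -44, 21, 28, 0) pos_cm [0.0, 0.0, 12.9] rot [0.0, 0.0, 0.0]
```

Emit:
jog_arm:
  delta_pos:
    - [-2.5, -0.4, 0]
    - [-5.5, -0.8, 0]
    - [-8.5, -1.3, 0]
    - [-11.5, -1.8, 0]
    - [-14.5, -2.3, 0]
    - [-17.4, -2.8, 0]
    - [-17.4, -2.8, 0]
    - [-17.4, -2.8, 0]
  delta_rot:
    - [0, 0, -0.15]
    - [0, 0, -0.3]
    - [0, 0, -0.45]
    - [0, 0, -0.6]
    - [0, 0, -0.75]
    - [0, 0, -0.9]
    - [0, 0, -1.03]
    - [0, 0, -1.03]
  fingers: [-1, -1, -1, -1, -1, -1, -1, -1]

```text
clock: 32.8
position: [499.0, -20.5, 303.7]
eef_rot: [0.001, 0.725, 0.688, -0.003]
contact_force: [0.5, -0.4, -0.5]
finger_gap: 26.1
gripper_force: 39.6
```

Emit:
jog_arm:
  delta_pos:
    - [0, 0, 2]
    - [0, 0, 5]
    - [0, 0, 8]
    - [0, 0, 9.5]
    - [0, 0, 9.5]
    - [0, 0, 9.5]
    - [0, 0, 9.5]
    - [0, 0, 9.5]
  delta_rot:
    - [0, 0, 0]
    - [0, 0, 0]
    - [0, 0, 0]
    - [0, 0, 0]
    - [0, 0, 0]
    - [0, 0, 0]
    - [0, 0, 0]
    - [0, 0, 0]
  fingers: [-1, -1, -1, -1, -1, -0.2, 0, 0]

```text
clock: 33.8
position: [499.4, -20.7, 210.0]
eef_rot: [0.002, 0.725, 0.689, -0.002]
contact_force: [0.2, 0.6, 0.7]
finger_gap: 42.9
gripper_force: 0.0
```

Emit:
jog_arm:
  delta_pos:
    - [0, 0, 0]
    - [0, 0, -2]
    - [0, 0, -5]
    - [0, 0, -8]
    - [0, 0, -9.5]
    - [-0.3, 5, -9.5]
    - [-0.6, 10, -9.5]
    - [-1, 14, -9.5]
  delta_rot:
    - [0, 0, 0]
    - [0, 0, 0]
    - [0, 0, 0]
    - [0, 0, 0]
    - [0, 0, 0.15]
    - [0, 0, 0.3]
    - [0, 0, 0.45]
    - [0, 0, 0.6]
  fingers: [0, 0, 0, 0, 0.2, 0.3, 0.3, 0.3]

```text
clock: 34.8
position: [640.4, -37.5, 304.3]
eef_rot: [0.002, 0.897, 0.442, -0.002]
contact_force: [-0.6, 0.1, -0.1]
finger_gap: 55.6
gripper_force: 0.0
```

Emit:
jog_arm:
  delta_pos:
    - [0, 0, 0]
    - [0, 0, 0]
    - [0, 0, 0]
    - [0, 0, 0]
    - [0, 0, 0]
    - [0, 0, 0]
    - [0, 0, 0]
    - [0, 0, 0]
  delta_rot:
    - [0, 0, 0.15]
    - [0, 0, 0.3]
    - [0, 0, 0.43]
    - [0, 0, 0.43]
    - [0, 0, 0.43]
    - [0, 0, 0.43]
    - [0, 0, 0.43]
    - [0, 0, 0.43]
  fingers: [0.3, 0.3, 0.3, 0.3, 0.3, 0.3, 0.3, 0.3]

```text
clock: 35.8
position: [638.7, -37.2, 304.1]
eef_rot: [0.002, 0.97, 0.243, -0.002]
contact_force: [0.4, -0.1, 0.1]
finger_gap: 55.7
gripper_force: 0.0
```

```bash
python3 w.py "[(676,-44,100,28,0),(676,-44,21,28,0)]"
```

```text
teal [184.143 462.414] [387.365 -31.396  43.131   9.241  19.634]
teal [258.613 425.133] [460.712 -70.466  26.821  15.57  -29.291]
teal [301.886 399.622] [501.455 -94.851 110.713  15.286  86.774]
teal [307.19  364.121] [534.206 -79.326  76.064  30.178  86.909]
teal [171.325 344.016] [499.526  24.147  47.437  19.489 -36.977]
teal [442.804 215.662] [ 685.669 -107.183   59.332   24.569   -6.684]
teal [356.301 184.589] [676.19  -44.548  59.831  25.138  27.517]
amber [ 65.856 331.928] [468.379 103.77   57.611  17.123  88.924]
amber [  5.263 300.491] [470.44  153.203  18.752  11.151  11.578]
amber [ 21.691 249.415] [520.05  151.318  40.668  15.195  88.501]
t 35.85 grasp [638.3 -38.  149.1] yaw 28.1 gap 55.8 F [ 0.1 -0.1 -0.2]
(676, -44, 100, 28, 0) pos_cm [2.99, 2.34, 4.9] rot [0.004, 0.005, 0.002]
(676, -44, 21, 28, 0) pos_cm [0.0, 0.0, 7.9] rot [0.0, 0.0, 0.0]
```

Emit:
jog_arm:
  delta_pos:
    - [1.5, 1.2, 2]
    - [3, 2.4, 4]
    - [3, 2.4, 7]
    - [3, 2.4, 10]
    - [3, 2.4, 12.8]
    - [3, 2.4, 12.8]
    - [3, 2.4, 12.8]
    - [3, 2.4, 12.8]
  delta_rot:
    - [0, 0, 0]
    - [0, 0, 0]
    - [0, 0, 0]
    - [0, 0, 0]
    - [0, 0, 0]
    - [0, 0, 0]
    - [0, 0, 0]
    - [0, 0, 0]
  fingers: [0.3, 0.3, 0.3, 0.3, 0.3, 0.3, -1, -1]

```text
clock: 36.85
position: [677.0, -44.7, 178.1]
eef_rot: [0.003, 0.97, 0.243, -0.0]
contact_force: [-0.4, -0.5, 1.3]
finger_gap: 25.9
gripper_force: 39.5
```

Emit:
jog_arm:
  delta_pos:
    - [0, 0, 0]
    - [0, 0, 0]
    - [0, 0, 0]
    - [0, 0, -3]
    - [0, 0, -7]
    - [0, 0, -11]
    - [0, 0, -13]
    - [0, 0, -13]
  delta_rot:
    - [0, 0, 0]
    - [0, 0, 0]
    - [0, 0, 0]
    - [0, 0, 0]
    - [0, 0, 0]
    - [0, 0, 0]
    - [0, 0, 0]
    - [0, 0, 0]
  fingers: [-1, -1, -1, -1, -1, -1, -1, -1]

```text
clock: 37.85
position: [676.8, -44.1, 307.3]
eef_rot: [0.003, 0.97, 0.243, -0.001]
contact_force: [0.5, 0.8, -0.9]
finger_gap: 25.5
gripper_force: 39.5
```

```bash
python3 go.py "[(500,-105,150,87,0),(500,-105,55,87,0),(500,-105,150,87,0),(660,-107,150,-6.5,0)]"
```

```text
t 37.85 grasp [676.8 -45.  152.3] yaw 28.1 gap 25.5 F [ 0.5  0.8 -0.9]
(500, -105, 150, 87, 0) pos_cm [-18.46, -2.95, 0.26] rot [0.003, 0.005, -1.029]
(500, -105, 55, 87, 0) pos_cm [0.0, 0.0, 9.5] rot [0.0, 0.0, 0.0]
(500, -105, 150, 87, 0) pos_cm [0.0, 0.0, -9.5] rot [0.0, 0.0, 0.0]
(660, -107, 150, -6.5, 0) pos_cm [0.64, 15.99, 0.0] rot [0.0, 0.0, 1.632]
```

Emit:
jog_arm:
  delta_pos:
    - [-2.5, -0.4, 0]
    - [-5.5, -0.8, 0]
    - [-8.5, -1.3, 0]
    - [-11.5, -1.8, 0]
    - [-14.5, -2.3, 0]
    - [-17.5, -2.8, 0]
    - [-18.5, -3, 0.2]
    - [-18.5, -3, 0.2]
  delta_rot:
    - [0, 0, -0.15]
    - [0, 0, -0.3]
    - [0, 0, -0.45]
    - [0, 0, -0.6]
    - [0, 0, -0.75]
    - [0, 0, -0.9]
    - [0, 0, -1.03]
    - [0, 0, -1.03]
  fingers: [-1, -1, -1, -1, -1, -1, -1, -1]

```text
clock: 38.85
position: [497.9, -105.6, 303.1]
eef_rot: [-0.0, 0.726, 0.688, -0.004]
contact_force: [0.6, -0.2, -1.0]
finger_gap: 25.5
gripper_force: 39.5
```

Emit:
jog_arm:
  delta_pos:
    - [0, 0, 2]
    - [0, 0, 5]
    - [0, 0, 8]
    - [0, 0, 9.5]
    - [0, 0, 9.5]
    - [0, 0, 9.5]
    - [0, 0, 9.5]
    - [0, 0, 9.5]
  delta_rot:
    - [0, 0, 0]
    - [0, 0, 0]
    - [0, 0, 0]
    - [0, 0, 0]
    - [0, 0, 0]
    - [0, 0, 0]
    - [0, 0, 0]
    - [0, 0, 0]
  fingers: [-1, -1, -1, -1, -1, -0.2, 0, 0]

```text
clock: 39.85
position: [498.2, -105.0, 209.8]
eef_rot: [0.001, 0.725, 0.689, -0.003]
contact_force: [-5.7, 1.2, 3.1]
finger_gap: 42.7
gripper_force: 2.4
```

Emit:
jog_arm:
  delta_pos:
    - [0, 0, 0]
    - [0, 0, -2]
    - [0, 0, -5]
    - [0, 0, -8]
    - [0, 0, -9.5]
    - [0.2, 5, -9.5]
    - [0.4, 10, -9.5]
    - [0.6, 16, -9.5]
  delta_rot:
    - [0, 0, 0]
    - [0, 0, 0]
    - [0, 0, 0]
    - [0, 0, 0]
    - [0, 0, 0.15]
    - [0, 0, 0.3]
    - [0, 0, 0.45]
    - [0, 0, 0.6]
  fingers: [0, 0, 0, 0, 0.2, 0.3, 0.3, 0.3]

```text
clock: 40.85
position: [660.9, -107.6, 304.9]
eef_rot: [0.003, 0.897, 0.441, -0.002]
contact_force: [0.4, 0.7, -0.6]
finger_gap: 55.3
gripper_force: 0.0
```

Emit:
jog_arm:
  delta_pos:
    - [0, 0, 0]
    - [0, 0, 0]
    - [0, 0, 0]
    - [0, 0, 0]
    - [0, 0, 0]
    - [0, 0, 0]
    - [0, 0, 0]
    - [0, 0, 0]
  delta_rot:
    - [0, 0, 0.16]
    - [0, 0, 0.32]
    - [0, 0, 0.48]
    - [0, 0, 0.64]
    - [0, 0, 0.8]
    - [0, 0, 0.96]
    - [0, 0, 1.03]
    - [0, 0, 1.03]
  fingers: [0.3, 0.3, 0.3, 0.3, 0.3, 0.3, 0.3, 0.3]

```text
clock: 41.85
position: [659.5, -106.9, 304.8]
eef_rot: [0.003, 0.999, -0.055, -0.0]
contact_force: [-0.3, 0.0, -0.6]
finger_gap: 55.3
gripper_force: 0.0
```

```bash
python3 w.py "[(685.5,-107,100,-6.5,0),(685.5,-107,21,-6.5,0)]"
```

```text
teal [317.268 420.206] [491.661 -92.152 134.335  18.692  86.595]
teal [282.45  386.686] [530.803 -62.239  72.597  34.36   87.104]
teal [316.429 191.088] [ 686.059 -108.148   61.175   25.423   -7.32 ]
amber [ 21.685 418.509] [514.428 178.21   51.179  13.742  88.628]
t 41.9 grasp [ 659.2 -107.9  149.7] yaw -6.2 gap 55.7 F [ 0.6 -0.3  1.1]
(685.5, -107, 100, -6.5, 0) pos_cm [2.59, -0.31, 4.97] rot [0.006, 0.001, 0.005]
(685.5, -107, 21, -6.5, 0) pos_cm [0.0, 0.0, 7.9] rot [0.0, 0.0, 0.0]
```

Emit:
jog_arm:
  delta_pos:
    - [1.4, -0.2, 2]
    - [2.7, -0.2, 4]
    - [2.7, -0.2, 7]
    - [2.7, -0.2, 10]
    - [2.7, -0.2, 12.8]
    - [2.7, -0.2, 12.8]
    - [2.7, -0.2, 12.8]
    - [2.7, -0.2, 12.8]
  delta_rot:
    - [0, 0, 0.01]
    - [0, 0, 0.01]
    - [0, 0, 0.01]
    - [0, 0, 0.01]
    - [0, 0, 0.01]
    - [0, 0, 0.01]
    - [0, 0, 0.01]
    - [0, 0, 0.01]
  fingers: [0.3, 0.3, 0.3, 0.3, 0.3, 0.3, -1, -1]

```text
clock: 42.9
position: [686.9, -108.5, 178.5]
eef_rot: [0.003, 0.998, -0.06, 0.001]
contact_force: [0.2, -0.3, -1.1]
finger_gap: 26.0
gripper_force: 39.7
```

Emit:
jog_arm:
  delta_pos:
    - [0, 0, 0]
    - [0, 0, 0]
    - [0, 0, 0]
    - [0, 0, -3]
    - [0, 0, -7]
    - [0, 0, -11]
    - [0, 0, -13]
    - [0, 0, -13]
  delta_rot:
    - [0, 0, 0]
    - [0, 0, 0]
    - [0, 0, 0]
    - [0, 0, 0]
    - [0, 0, 0]
    - [0, 0, 0]
    - [0, 0, 0]
    - [0, 0, 0]
  fingers: [-1, -1, -1, -1, -1, -1, -1, -1]

```text
clock: 43.9
position: [686.6, -107.8, 307.7]
eef_rot: [0.003, 0.998, -0.06, 0.0]
contact_force: [0.1, -0.3, -1.1]
finger_gap: 25.6
gripper_force: 39.7
```

```bash
python3 go.py "[(495,-63,150,87,0),(495,-63,65,87,0)]"
python3 - <<'E'
from m import *
c=snap('scene')
cv2.imwrite('pics/crop3.png',cv2.resize(c['im'][95:375,230:480],None,fx=2.1,fy=2.1,interpolation=cv2.INTER_CUBIC))
for k in comps(masks(c['im'])['black']):
   f=np.array(fit(c,k,45)); 
   if 350<f[0]<700 and -400<f[1]<-200:print('blk',k.reshape(-1,2).mean(0),f)
E
```

```text
t 43.9 grasp [ 686.6 -108.8  152.7] yaw -6.9 gap 25.6 F [ 0.1 -0.3 -1.1]
(495, -63, 150, 87, 0) pos_cm [-19.56, -2.16, 0.24] rot [0.005, 0.004, -1.638]
(495, -63, 65, 87, 0) pos_cm [0.0, 0.0, 8.5] rot [0.0, 0.0, 0.0]
blk [337.7 380.3] [ 674.  -378.8   53.8   23.2  -24.8]
blk [347.4 371.9] [ 686.1 -346.6   49.    20.6  -24.1]
blk [287.  320.6] [ 501.5 -311.1   93.1   18.8   84.3]
```

View pics/crop3.png

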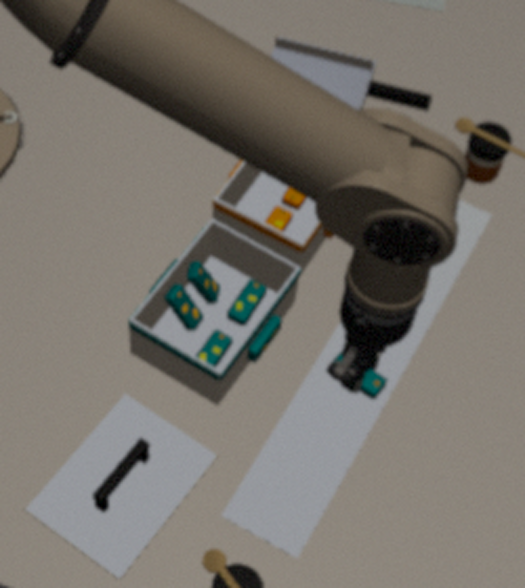

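The crop shows four castings in the teal tub, the ambers in theirs, the tray back flat, and the lid undisturbed. Now the last casting.

Emit:
jog_arm:
  delta_pos:
    - [-2.5, -0.3, 0]
    - [-5, -0.6, 0]
    - [-8, -0.9, 0]
    - [-11, -1.2, 0]
    - [-14, -1.5, 0]
    - [-17, -1.9, 0]
    - [-19.6, -2.2, 0.2]
    - [-19.6, -2.2, 0.2]
  delta_rot:
    - [0, 0, -0.17]
    - [0, 0, -0.34]
    - [0, 0, -0.51]
    - [0, 0, -0.68]
    - [0, 0, -0.85]
    - [0, 0, -1.02]
    - [0, 0, -1.19]
    - [0, 0, -1.35]
  fingers: [-1, -1, -1, -1, -1, -1, -1, -1]

```text
clock: 44.95
position: [491.7, -62.5, 302.6]
eef_rot: [0.0, 0.815, 0.58, -0.005]
contact_force: [0.0, -0.1, 0.5]
finger_gap: 25.9
gripper_force: 39.7
```

Emit:
jog_arm:
  delta_pos:
    - [0, 0, 0]
    - [0, 0, 2]
    - [0, 0, 5]
    - [0, 0, 7.5]
    - [0, 0, 7.5]
    - [0, 0, 7.5]
    - [0, 0, 7.5]
    - [0, 0, 7.5]
  delta_rot:
    - [0, 0, -0.15]
    - [0, 0, -0.28]
    - [0, 0, -0.28]
    - [0, 0, -0.28]
    - [0, 0, -0.28]
    - [0, 0, -0.28]
    - [0, 0, -0.28]
    - [0, 0, -0.28]
  fingers: [-1, -1, -1, -1, -1, -1, -0.2, 0]

```text
clock: 45.95
position: [494.4, -63.1, 230.3]
eef_rot: [0.002, 0.728, 0.685, -0.002]
contact_force: [0.7, -0.9, -0.7]
finger_gap: 42.9
gripper_force: 0.0
```

Emit:
jog_arm:
  delta_pos:
    - [0, 0, 0]
    - [0, 0, -2]
    - [0, 0, -5]
    - [0, 0, -9]
    - [0, 0, -13]
    - [0, 0, -13]
    - [0, 0, -13]
    - [0, 0, -13]
  delta_rot:
    - [0, 0, 0]
    - [0, 0, 0]
    - [0, 0, 0]
    - [0, 0, 0]
    - [0, 0, 0]
    - [0, 0, 0]
    - [0, 0, 0]
    - [0, 0, 0]
  fingers: [0, 0, 0, 0, 0, 0, 0, 0]

```text
clock: 46.95
position: [494.0, -62.5, 358.5]
eef_rot: [0.0, 0.728, 0.685, -0.003]
contact_force: [0.3, 0.4, 0.2]
finger_gap: 42.7
gripper_force: 0.0
```

```bash
python3 w.py "[(501,-311,200,84.5,0)]"
```

```text
teal [205.63  224.994] [392.746 -70.184  69.435   5.273  86.151]
teal [408.451 223.832] [563.702 -79.66   70.664   7.636  86.36 ]
teal [297.755 208.043] [463.495 -61.104 149.048 103.059  87.736]
amber [291.317  17.518] [476.365  83.981  26.199  25.211  -0.972]
t 47.0 grasp [493.4 -63.2 203.5] yaw 86.5 gap 42.2 F [ 0.3 -0.1  0.9]
(501, -311, 200, 84.5, 0) pos_cm [-24.77, 2.2, 0.48] rot [-0.004, 0.006, 0.036]
```

Run:
```python
from m import *
c=snap('wrist');save(c,'w2');np.savez('w2.npz',**c)
w=proj(c,[[x,y,80] for x in(421,542) for y in(-148,24)]);print(w)
```

```text
[[233.5 348.5]
 [197.2 105.5]
 [396.6 340.6]
 [395.6  92.1]]
```

View pics/w2.png

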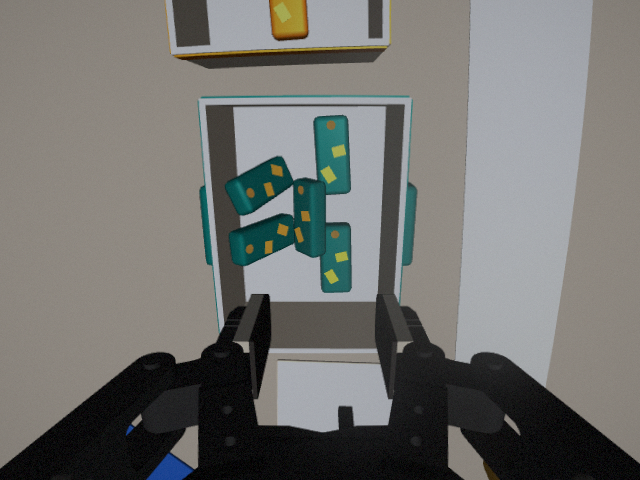

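Emit:
jog_arm:
  delta_pos:
    - [-3, 0.3, 0]
    - [-6, 0.6, 0]
    - [-10, 1, 0]
    - [-14, 1.3, 0]
    - [-18, 1.6, 0]
    - [-22, 2, 0.3]
    - [-24.8, 2.2, 0.5]
    - [-24.8, 2.2, 0.5]
  delta_rot:
    - [0, 0, 0.01]
    - [0, 0, 0.02]
    - [0, 0, 0.036]
    - [0, 0, 0.036]
    - [0, 0, 0.036]
    - [0, 0, 0.036]
    - [0, 0, 0.036]
    - [0, 0, 0.036]
  fingers: [0.3, 0.3, 0.3, 0.3, 0.3, 0.3, 0.3, 0.3]

```text
clock: 48.05
position: [500.7, -313.8, 354.6]
eef_rot: [0.0, 0.742, 0.67, -0.003]
contact_force: [0.6, -0.1, 0.1]
finger_gap: 55.5
gripper_force: 0.0
```

Run:
```python
from m import *
import go
c=snap('wrist');save(c,'w3');np.savez('w3.npz',**c)
for k in comps(masks(c['im'])['black'],300):
    print(k.reshape(-1,2).mean(0),np.array(fit(c,k,52)))
go.chain((501,-311,45,84.5,0))
```

```text
[327.69  414.016] [ 476.214 -479.545  669.542  217.52    -5.428]
[564.885 293.856] [ 683.56  -391.663   59.186   21.136  -24.487]
[ 19.486 294.116] [ 244.134 -349.095   93.216   22.982   40.621]
[578.462 258.38 ] [ 694.707 -359.445   68.09    28.598  -24.61 ]
[320.502 210.823] [ 498.558 -306.459   88.177   12.781   84.286]
t 48.1 grasp [ 500.6 -312.4  200. ] yaw 84.4 gap 55.5 F [ 0.5  1.4 -0.3]
(501, -311, 45, 84.5, 0) pos_cm [0.14, 0.03, 15.5] rot [-0.003, 0.004, -0.002]
```

View pics/w3.png

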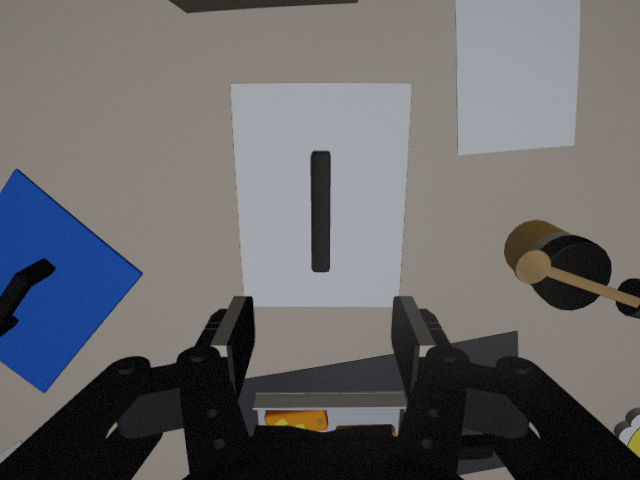

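Run:
```python
from m import *
for f,px,z in(('w3.npz',[(231,84),(411,83),(401,306),(243,306)],14),('w2.npz',[(200,97),(411,97),(398,350),(219,352)],80)):
    c=np.load(f);w=onz(c,px,z)[:,:2]
    print(w.round(1).tolist(),w.mean(0),[np.linalg.norm(w[i]-w[i-1]).round(1) for i in range(4)],cv2.minAreaRect(w.astype(np.float32)))
```

```text
[[440.7, -208.5], [575.5, -221.6], [560.0, -406.9], [419.9, -392.9]] [ 499.  -307.4] [np.float64(185.6), np.float64(135.5), np.float64(186.0), np.float64(140.8)] ((499.1871337890625, -307.3612365722656), (185.9302978515625, 140.76556396484375), 84.30120086669922)
[[423.4, 28.8], [551.3, 20.7], [543.1, -156.2], [409.6, -150.5]] [481.8 -64.3] [np.float64(179.9), np.float64(128.2), np.float64(177.1), np.float64(133.6)] ((480.5036315917969, -63.843772888183594), (179.80319213867188, 133.6160888671875), 87.32279968261719)
```

The wrist views give the lid bar at (320,211) px, centre (499,-307), axis 84.3°, and the teal tub at about (481.5,-63), axis 87°, with all five castings inside.

```bash
python3 go.py "[(499,-307,46,84.3,0)]"
```

```text
t 48.1 grasp [ 500.6 -312.4  200. ] yaw 84.4 gap 55.5 F [ 0.5  1.4 -0.3]
(499, -307, 46, 84.3, 0) pos_cm [0.52, -0.21, 15.4] rot [-0.003, 0.004, 0.001]
```

Emit:
jog_arm:
  delta_pos:
    - [0.3, -0.2, 4]
    - [0.5, -0.2, 8]
    - [0.5, -0.2, 11]
    - [0.5, -0.2, 14]
    - [0.5, -0.2, 15.4]
    - [0.5, -0.2, 15.4]
    - [0.5, -0.2, 15.4]
    - [0.5, -0.2, 15.4]
  delta_rot:
    - [-0.003, 0.004, 0]
    - [-0.003, 0.004, 0]
    - [-0.003, 0.004, 0]
    - [-0.003, 0.004, 0]
    - [-0.003, 0.004, 0]
    - [-0.003, 0.004, 0]
    - [-0.003, 0.004, 0]
    - [-0.003, 0.004, 0]
  fingers: [0, 0, 0, 0, 0, 0, -1, -1]
  newtons: 100

```text
clock: 49.1
position: [500.1, -306.8, 203.5]
eef_rot: [0.002, 0.74, 0.672, 0.0]
contact_force: [0.0, -0.4, 0.6]
finger_gap: 12.0
gripper_force: 97.6
```

Emit:
jog_arm:
  delta_pos:
    - [0, 0, 0]
    - [0, 0, 0]
    - [0, 0, 0]
    - [0, 0, 0]
    - [0, 0, -1]
    - [0, 0, -3]
    - [0, 0, -6]
    - [0, 0, -9]
  delta_rot:
    - [0, 0, 0]
    - [0, 0, 0]
    - [0, 0, 0]
    - [0, 0, 0]
    - [0, 0, 0]
    - [0, 0, 0]
    - [0, 0, 0]
    - [0, 0, 0]
  fingers: [-1, -1, -1, -1, -1, -1, -1, -1]

```text
clock: 50.1
position: [499.4, -306.6, 294.0]
eef_rot: [0.001, 0.74, 0.672, -0.0]
contact_force: [-0.0, -0.4, -2.3]
finger_gap: 11.8
gripper_force: 97.8
```

Emit:
jog_arm:
  delta_pos:
    - [0, 0, -3]
    - [0, 0, -6]
    - [0, 0, -8]
    - [0, 0, -9]
    - [0, 0, -9]
    - [0, 0, -9]
    - [0, 0, -9]
    - [0, 0, -9]
  delta_rot:
    - [0, 0, 0]
    - [0, 0, 0]
    - [0, 0, 0]
    - [0, 0, 0]
    - [0, 0, 0]
    - [0, 0, 0]
    - [0, 0, 0]
    - [0, 0, 0]
  fingers: [-1, -1, -1, -1, -1, -1, -1, -1]

```text
clock: 51.1
position: [499.2, -306.5, 381.4]
eef_rot: [0.001, 0.74, 0.672, -0.0]
contact_force: [-0.2, -0.4, -2.0]
finger_gap: 12.1
gripper_force: 97.9
```

```bash
python3 go.py "[(481.5,-63,225,87,0),(481.5,-63,140,87,0)]"
python3 - <<'E'
from m import *
c=snap('side')
cv2.imwrite('pics/s4.png',c['im'][60:330,200:480]);
c=snap('scene');h=cv2.cvtColor(c['im'],cv2.COLOR_BGR2HSV)
np.savez('sc4.npz',**c);cv2.imwrite('pics/sc4.png',cv2.resize(c['im'][150:390,210:460],None,fx=2.4,fy=2.4))
E
```

```text
t 51.1 grasp [ 499.3 -306.7  226.4] yaw 84.5 gap 12.1 F [-0.2 -0.4 -2. ]
(481.5, -63, 225, 87, 0) pos_cm [24.07, -4.11, 0.11] rot [0.0, 0.001, -0.044]
(481.5, -63, 140, 87, 0) pos_cm [0.0, 0.0, 8.5] rot [0.0, 0.0, 0.0]
```

View pics/sc4.png

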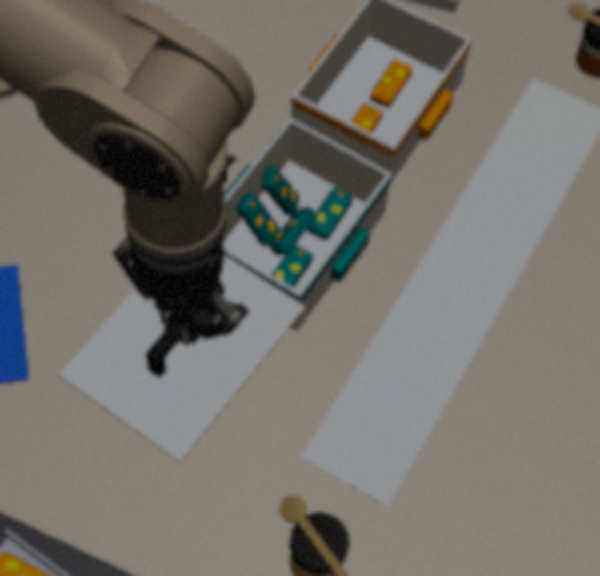

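The lid is held level above the table, and all castings are visible in their tubs. Moving over the teal tub.

Emit:
jog_arm:
  delta_pos:
    - [2, -0.4, 0]
    - [5, -0.9, 0]
    - [9, -1.6, 0]
    - [13, -2.3, 0]
    - [17, -3, 0]
    - [21, -3.6, 0]
    - [23.5, -4, 0]
    - [24.1, -4.1, 0.1]
  delta_rot:
    - [0, 0, -0.005]
    - [0, 0, -0.01]
    - [0, 0, -0.015]
    - [0, 0, -0.02]
    - [0, 0, -0.03]
    - [0, 0, -0.04]
    - [0, 0, -0.044]
    - [0, 0, -0.044]
  fingers: [-1, -1, -1, -1, -1, -1, -1, -1]

```text
clock: 52.2
position: [481.0, -59.7, 380.8]
eef_rot: [0.001, 0.724, 0.69, -0.0]
contact_force: [0.8, 0.0, -2.0]
finger_gap: 11.9
gripper_force: 97.9
```

Emit:
jog_arm:
  delta_pos:
    - [0, 0, 1]
    - [0, 0, 2.5]
    - [0, 0, 4]
    - [0, 0, 5.5]
    - [0, 0, 6.5]
    - [0, 0, 7]
    - [0, 0, 7]
    - [0, 0, 7]
  delta_rot:
    - [0, 0, 0]
    - [0, 0, 0]
    - [0, 0, 0]
    - [0, 0, 0]
    - [0, 0, 0]
    - [0, 0, 0]
    - [0, 0, 0]
    - [0, 0, 0]
  fingers: [-1, -1, -1, -1, -1, -1, -1, -1]

```text
clock: 53.2
position: [482.1, -62.7, 310.9]
eef_rot: [0.001, 0.725, 0.688, -0.0]
contact_force: [-0.7, 1.3, -1.6]
finger_gap: 11.9
gripper_force: 97.9
```

```bash
python3 go.py "[(481.5,-63,135,87,0),(481.5,-63,119,87,0)]"
python3 - <<'E'
from m import *
c=snap('side');r=c['im'][190:290,260:380];cv2.imwrite('pics/s5.png',cv2.resize(r,None,fx=5,fy=5,interpolation=cv2.INTER_CUBIC))
E
```

```text
t 53.2 grasp [482.3 -63.  155.9] yaw 87.0 gap 11.9 F [-0.7  1.3 -1.6]
(481.5, -63, 135, 87, 0) pos_cm [-0.03, -0.06, 2.09] rot [0.002, 0.002, -0.0]
(481.5, -63, 119, 87, 0) pos_cm [0.0, 0.0, 1.6] rot [0.0, 0.0, 0.0]
```

View pics/s5.png

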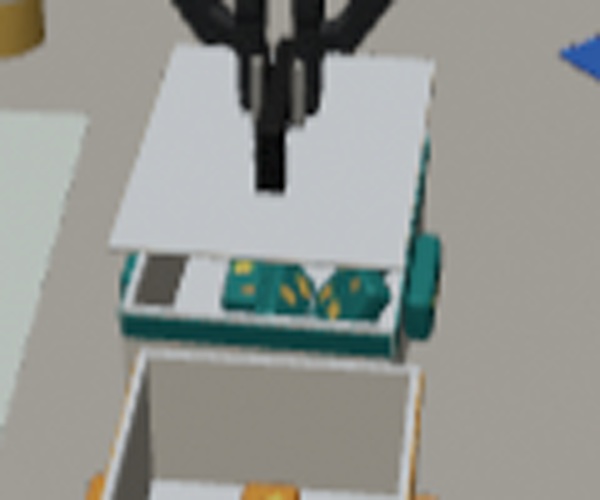

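The lid is level above the tub and looks aligned. I'll check its front corners against the tub numerically while descending to first insertion.

Run:
```python
from m import *
c=snap('side')
p=(np.array([(110,245),(402,266),(434,62),(178,45)])+.5)/5-.5+[260,190]
w=onz(c,p,121.4)[:,:2];print(w,w.mean(0))
```

```text
[[ 554.5   28.2]
 [ 419.5   35.4]
 [ 409.5 -149.1]
 [ 544.2 -157.1]] [481.9 -60.7]
```

Emit:
jog_arm:
  delta_pos:
    - [0, 0, 0.4]
    - [0, 0, 0.8]
    - [0, 0, 1.2]
    - [0, 0, 1.6]
    - [0, 0, 2]
    - [0, 0, 2.2]
    - [0, 0, 2.2]
    - [0, 0, 2.2]
  delta_rot:
    - [0, 0, 0]
    - [0, 0, 0]
    - [0, 0, 0]
    - [0, 0, 0]
    - [0, 0, 0]
    - [0, 0, 0]
    - [0, 0, 0]
    - [0, 0, 0]
  fingers: [-1, -1, -1, -1, -1, -1, -1, -1]

```text
clock: 54.3
position: [481.9, -62.8, 288.6]
eef_rot: [0.001, 0.725, 0.688, -0.0]
contact_force: [0.3, -0.1, -1.8]
finger_gap: 12.0
gripper_force: 97.9
```

Emit:
jog_arm:
  delta_pos:
    - [0, 0, 0.3]
    - [0, 0, 0.6]
    - [0, 0, 0.8]
    - [0, 0, 1.0]
    - [0, 0, 1.2]
    - [0, 0, 1.35]
    - [0, 0, 1.45]
    - [0, 0, 1.5]
  delta_rot:
    - [0, 0, 0]
    - [0, 0, 0]
    - [0, 0, 0]
    - [0, 0, 0]
    - [0, 0, 0]
    - [0, 0, 0]
    - [0, 0, 0]
    - [0, 0, 0]
  fingers: [-1, -1, -1, -1, -1, -1, -1, -1]

```text
clock: 55.3
position: [481.9, -62.9, 273.5]
eef_rot: [0.001, 0.726, 0.688, -0.0]
contact_force: [-2.2, -0.2, 2.6]
finger_gap: 11.6
gripper_force: 98.6
```

```bash
python3 go.py "[]"
```

```text
t 55.3 grasp [482.  -63.2 118.5] yaw 87.0 gap 11.6 F [-2.2 -0.2  2.6]
```

Emit:
jog_arm:
  delta_pos:
    - [0, 0, 0.1]
    - [0, 0, 0.1]
    - [0, 0, 0.1]
    - [0, 0, 0.1]
    - [0, 0, 0.1]
    - [0, 0, 0.1]
    - [0, 0, 0.1]
    - [0, 0, 0.1]
  delta_rot:
    - [0, 0, 0]
    - [0, 0, 0]
    - [0, 0, 0]
    - [0, 0, 0]
    - [0, 0, 0]
    - [0, 0, 0]
    - [0, 0, 0]
    - [0, 0, 0]
  fingers: [-1, -1, -1, -0.6, -0.4, -0.2, 0, 0]

```text
clock: 56.3
position: [481.9, -62.9, 272.4]
eef_rot: [0.001, 0.725, 0.688, -0.0]
contact_force: [0.6, 0.0, 0.2]
finger_gap: 42.6
gripper_force: 0.0
```

Emit:
jog_arm:
  delta_pos:
    - [0, 0, 0]
    - [0, 0, -2]
    - [0, 0, -5]
    - [0, 0, -9]
    - [0, 0, -13]
    - [0, 0, -17]
    - [0, 0, -20]
    - [0, 0, -20]
  delta_rot:
    - [0, 0, 0]
    - [0, 0, 0]
    - [0, 0, 0]
    - [0, 0, 0]
    - [0, 0, 0]
    - [0, 0, 0]
    - [0, 0, 0]
    - [0, 0, 0]
  fingers: [0, 0, 0, 0, 0, 0, 0, 0]

```text
clock: 57.3
position: [482.2, -62.0, 474.5]
eef_rot: [0.003, 0.726, 0.688, 0.001]
contact_force: [0.2, -0.9, 0.1]
finger_gap: 42.8
gripper_force: 0.0
```

Emit:
jog_arm:
  delta_pos:
    - [-4, 0, 0]
    - [-8, 0, 0]
    - [-12, 0, 0]
    - [-16, 0, 0]
    - [-20, 0, 0]
    - [-24, 0, 0]
    - [-24, 0, 0]
    - [-24, 0, 0]
  delta_rot:
    - [0, 0, 0]
    - [0, 0, 0]
    - [0, 0, 0]
    - [0, 0, 0]
    - [0, 0, 0]
    - [0, 0, 0]
    - [0, 0, 0]
    - [0, 0, 0]
  fingers: [0, 0, 0, 0, 0, 0, 0, 0]

```text
clock: 58.3
position: [468.9, -301.6, 472.0]
eef_rot: [0.0, 0.725, 0.688, -0.0]
contact_force: [1.0, 0.5, -0.3]
finger_gap: 42.6
gripper_force: 0.0
```

Run:
```python
from m import *
a=snap('side');b=snap('scene')
x=cv2.resize(a['im'][180:440,210:410],(400,520),interpolation=cv2.INTER_CUBIC)
y=cv2.resize(b['im'][95:290,280:430],(400,520),interpolation=cv2.INTER_CUBIC)
cv2.imwrite('pics/fin.png',np.hstack([x,y]))
```

```text
(no output)
```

View pics/fin.png

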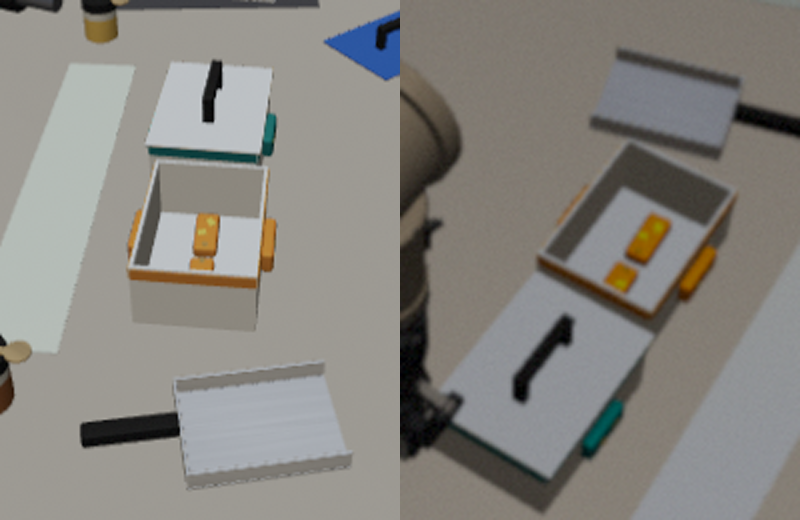

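The final views show the lid seated on the teal tub, the amber tub open with both castings, and the empty tray flat. Everything is at rest, so I'm handing in.

```bash
python3 -c "
from workcell import robot
print(robot.job_done())"
```

```text
the job is handed in; nothing more can be done
None
```

I handed the job in, with no verdict returned: all 5 teal castings are in the teal tub under its seated lid, both loose ambers are in the open amber tub, the emptied tray is back flat on the table, and the curing tray and jars were not touched.

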